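# Press a snap-together coin holder shut in the bench quick clamp

## Robot

A 6-joint arm with a two-finger parallel gripper is mounted at the origin on a cart in front of the work surface, level with it; the furniture and walls round the work are solid. World frame = base frame: x ahead of the robot, y to its left, z up, the work surface at z = 0. Lengths are in m, angles in rad, forces in N, time in s.
With the tool pointing down it reaches from about 0.35 to 0.975 m from the base axis. Payload 4.9 kg.
Tool frame: the origin (TCP) lies at the very end of the fingers, on their centre line; the grasp point (between the pads) lies 19 mm behind it (ctrl.grasp_offset is the distance from the TCP to the grasp point, in m); y points along the fingers, z is the direction in which the jaws open and shut, and the axes are right-handed (so a half turn about y gives the same grasp; the last joint's range is limited). The gripper opens to 85 mm and grips with 20 to 120 N. Pads are 22 mm wide; open, the fingers measure 114 mm over their backs; the gripper's body (76 mm by 85 mm) begins 54 mm behind the grasp point. The pads swing forward as they close: fully open they stand 13 mm farther back than shut.
Start: joints at [1.111, 0.053, 1.613, -0, 1.476, -0.119], TCP at [0.209, 0.589, 0.231] pointing down, gripper open.
Joint ranges: [-3.01, 3.01], [-1.01, 2.22], [0.06, 2.58], [-1.02, 4.17], [0.09, 2.62], [-3.14, 3.14]. Speed limits (rad/s): [2.57, 2.57, 3.14, 3.14, 3.14, 3.14].

## Interface

Orientations are given as a rotation vector (axis times angle).
In Python, from station import ctrl, eyes, finish_job, find_in, regions_of, pinpoint gives the robot as it stands.
- The arm moves only by the tool play_rows, never from a script. Its argument "moves" is a list of rows, each an object of numbers: "x", "y", "z": the shift along the world's x, y, z in cm; "turn": the turn about the world's z in degrees; "jaw": the finger opening in cm, from 0 to 8.54. A call has 1 to 8 rows; each row shifts and turns the commanded pose from where the row before left it; what a row does not reach is not made up. A row lasts 1/12 s, in which the tool goes at most 41.7 mm and 7.16 degrees, less where a joint would pass 70% of its speed; a pose out of reach is approached as far as the arm can. A call is refused whole if a number of a shift passes 4.17 or a number of a turn 7.16, either way. A call with a gripper value outside its range is refused whole. The fingers move at their own pace and stop on an object; "squeeze" is the grip in N (left out, the last holds). Time passes only in rows, so rows that do not move let the fingers close. It gives the time, the measured TCP pose, the force and the opening at its end, in the units of the state.
- ctrl.get_obs(): the state, without advancing time (a new reading comes with each control period).
- eyes.get_image(name): name is "scene" or "side" or "wrist"; returns a dict with "img" (480x640x3 uint8, red, green, blue), "camera_matrix" (3x3 intrinsics, pixels), "cam_to_world" (4x4, takes a point from camera to world coordinates). Camera axes: x right, y up, looking along -z (the intrinsics and any distortion apply to the point x, -y, -z); pixel columns grow to the right and rows downward; lengths in m; the calibration is good to about 2 mm. A picture is of the moment at which its call begins. There is no depth.
- finish_job(): hands the job in, once; it reports no verdict.
Trained networks look in the newest picture that a camera, given by its name, has taken for a name from the list of things; names that differ only in an ending like _2 or _b are one class to them, and where a whole thing is asked for, a point or a joint stands for the part that bears it (a point fixed in the world has none). Each returns a list of dicts, best first, with "score" (0 to 1); they miss things now and then, are a little off and sometimes report something else, mostly with a low value. They report only what shows in the picture. A call takes as long as a camera call. They do not tell look-alikes from the thing itself.
- find_in(camera, query): "point" ([column, row] in pixels, amid what is visible of it).
- regions_of(camera, query): "pixels" (480x640 bool, what is visible of it) and "point" ([column, row] in pixels, amid what is visible of it).
- pinpoint(camera, query): "point" ([column, row] in pixels: a listed point, or the origin of a listed thing).
The state is a dict: "t": time; "q": joint angles; "dq": joint speeds; "effort": joint torques, N m; "tool_pos": TCP position; "tool_rot": TCP orientation; "contact_force": force on the tool from outside, world axes, zero at the start; "wrist_torque": the same for the moment, N m; "opening": finger opening in m.
Only numpy, scipy, OpenCV 4.12 (cv2) and the standard library are available. Lean on these libraries where they do the work, as an engineer would, in place of code of your own. Each camera call takes 0.05 s, during which the arm holds its last target.

## Task

The coin holder standing in the nest of the bench quick clamp is still partly open: squeeze the clamp's sprung trigger, stroke by stroke, to walk the jaw onto the holder and press its two halves fully together, feeling for the moment it is shut and stopping there, part-way through a squeeze, so that it is not crushed. Then let the trigger go, press the release tab and keep it down until the jaw has sprung all the way back, leaving the closed holder standing in its nest. Work the clamp only by its trigger and tab, keep off the jaw and the holder, and do not shift the eraser, the card coin holders or the blower beside it.

Things in the scene. Friction and masses are not known exactly. Their poses are not given: they have to be found in the camera images.
- clamp: fixed quick clamp on an aluminium plate 84x200x10 mm; origin under it at desk level. Its x points away from the robot, y is the way the jaw closes, z up. Black ratchet housing 46x90 mm, top at z 62, centred at (0,-66). Anvil face at y 68 mm. The trigger is on the housing's -x side, the release tab on its +x side; the bar's tail sticks out to y -152
- jaw: toothed steel bar with the moving black jaw plate (40 mm wide, 58 high); its y in the clamp's frame is 0 fully open (a light spring pulls it there) and grows as it closes, 66 mm at most. A ratchet with 8 mm teeth holds it; it starts 0, 8 or 16 mm closed
- jaw_pad: rubber pad 40x40 mm in front of the jaw plate on springs of 2.5 N/mm, so a whole 8 mm tooth against something hard adds 20 N. Its origin has the y of the pressing face: in the clamp's frame the jaw's y + 10 mm, less the compression
- trigger_mid (a point): midpoint between the two trigger paddles, 42 mm above the desk. Upright black rubber paddles 30 (x) x 10 x 48 mm, z 18 to 66 mm, 66 mm over their outer faces (along clamp y); coupled, they slide inward to 44 mm. The jaw follows the squeeze 1:1 per paddle from 64 mm on and clicks one tooth on at 48 mm; then let them open fully. Each paddle: 4 to 8 N, plus half the jaw's force
- tab_top (a point): top centre of the grey release tab, a ribbed thumb pad 22x26 mm behind the housing, 73 mm above the desk, hinged 40 mm nearer the housing's middle. Pressed straight down 12 mm (4 to 10 N, stop at 14 mm) it frees the ratchet while the trigger is let go; the jaw needs about 2 s to spring back with the tab held down
- nest (a point): where the middle of the holder's underside belongs: on the plate, 10 mm above the desk, just before the anvil
- holder: snap-together coin holder, a white plastic frame 60 (x) x 64 mm high standing on edge, with a copper coin in it; origin under the middle of its 8 mm thick back half, whose far face leans on the anvil. Its y points to the anvil. Loose, 0.23 kg; crushed above 24 N
- holder_front (a joint): opening between the halves, m: 0 is shut, 0.005 to 0.009 at the start. The front half (6 mm thick, toward the jaw) slides on tight pins: it takes about 14 N to push and stays where it is pushed. Its front face is 10 mm + this value before the holder's origin
- eraser: eraser 21x48x12 mm, bystander behind the clamp; origin under its centre
- flips_0: stack of card coin holders 53x53x16 mm, bystander; origin under its centre
- blower: black rubber blower 53 mm across, 107 mm high, standing behind the clamp, bystander; origin under its centre
Mind the look-alikes: they are no part of the job. Leave any yellow look-alike of the holder alone.

How it is judged:
By the outcome, as a careful person would: the job done as asked, in the order asked, and still so for the second after the job is handed in, with the robot touching nothing.
It also fails if it takes over 67 s, if anything falls off the work surface, if the arm or the gripper's body presses on something with over 40 N, if the wrist force passes 120 N, or if a joint passes its speed limit or range.

## Working session

There is one attempt and no reset: what is moved stays moved. The work goes in short steps, Python scripts to look and compute and a tool call to move; the robot and the scene stay as the last step left them, time stands still between calls to the robot, and variables do not carry over. Pictures are saved under pics/ and viewed, and the job is handed in when it is done.

Besides the shell and the picture viewer there is one more tool, called after "Emit:" by a JSON object that holds its "api" and its "payload", one argument or row to a line. play_rows: Moves the arm, as the interface text tells. Its arguments: {"type":"object","properties":{"moves":{"type":"array"},"squeeze":{"type":"number"}},"required":["moves"]}

```bash
mkdir -p pics; ls; cat > h.py <<'E'
from station import ctrl, eyes, finish_job, find_in, regions_of, pinpoint
import numpy as np, cv2
def snap(cam,name,crop=None,scale=1):
    d=eyes.get_image(cam); im=d["img"][:,:,::-1].copy()
    if crop: a,b,c,e=crop; im=im[b:e,a:c]
    if scale!=1: im=cv2.resize(im,None,fx=scale,fy=scale,interpolation=cv2.INTER_CUBIC)
    cv2.imwrite("pics/"+name+".png",im); return d
def ray(d,p):
    K=np.array(d["camera_matrix"]);T=np.array(d["cam_to_world"])
    dist=d.get("dist",None)
    v=np.linalg.inv(K)@[p[0],p[1],1]; v=np.array([v[0],-v[1],-v[2]])
    return T[:3,3],T[:3,:3]@v
def atz(d,p,z):
    o,v=ray(d,p); return o+v*(z-o[2])/v[2]
def proj(d,P):
    K=np.array(d["camera_matrix"]);T=np.array(d["cam_to_world"])
    c=T[:3,:3].T@(np.array(P)-T[:3,3]); c=np.array([c[0],-c[1],-c[2]]); u=K@c; return u[:2]/u[2]
def tri(l):
    A=np.zeros((3,3));b=np.zeros(3)
    for d,p in l:
        o,v=ray(d,p); v=v/np.linalg.norm(v); M=np.eye(3)-np.outer(v,v); A+=M;b+=M@o
    return np.linalg.solve(A,b)
E
python3 - <<'E'
from h import *
for c in ["scene","side","wrist"]:
    d=snap(c,c+"0"); print(c,[k for k in d],np.round(d["cam_to_world"],3).tolist())
    for q in ["clamp","trigger_mid","tab_top","nest","holder","jaw_pad","jaw","eraser","flips_0","blower"]:
        try: print(q,[(np.round(r["point"]).tolist(),round(r["score"],2)) for r in pinpoint(c,q)][:3])
        except Exception as e: print(q,e)
print(ctrl.get_obs())
E
```

```text
pics
scene ['img', 'camera_matrix', 'cam_to_world'] [[0.737, 0.345, -0.581, -0.001], [-0.675, 0.408, -0.615, -0.676], [0.025, 0.845, 0.534, 0.533], [0.0, 0.0, 0.0, 1.0]]
clamp [([318.0, 285.0], 0.77), ([296.0, 270.0], 0.18)]
trigger_mid [([331.0, 295.0], 0.79), ([349.0, 264.0], 0.17)]
tab_top [([356.0, 250.0], 0.49)]
nest [([294.0, 272.0], 0.55)]
holder [([258.0, 315.0], 0.63), ([293.0, 272.0], 0.6)]
jaw_pad [([312.0, 282.0], 0.6), ([354.0, 250.0], 0.58), ([291.0, 270.0], 0.15)]
jaw [([314.0, 282.0], 0.7), ([320.0, 285.0], 0.46)]
eraser [([391.0, 275.0], 0.55)]
flips_0 [([344.0, 261.0], 0.52), ([296.0, 270.0], 0.31)]
blower [([312.0, 247.0], 0.75)]
side ['img', 'camera_matrix', 'cam_to_world'] [[0.949, 0.152, -0.276, 0.271], [-0.315, 0.481, -0.818, -0.864], [0.008, 0.863, 0.505, 0.507], [0.0, 0.0, 0.0, 1.0]]
clamp []
trigger_mid [([296.0, 298.0], 0.77), ([350.0, 252.0], 0.28)]
tab_top [([351.0, 248.0], 0.77)]
nest [([290.0, 258.0], 0.81)]
holder [([222.0, 304.0], 0.94), ([292.0, 260.0], 0.57)]
jaw_pad [([301.0, 278.0], 0.69)]
jaw [([310.0, 283.0], 0.88)]
eraser [([403.0, 299.0], 0.72
[... 320 characters left out ...]
w []
eraser []
flips_0 []
blower []
{'t': 1.65, 'q': array([ 1.11101646e+00,  5.26881187e-02,  1.61292104e+00,  2.19363759e-05,
        1.47599933e+00, -1.19024682e-01]), 'dq': array([-1.11059171e-03, -6.62647873e-04, -2.24216836e-04, -1.79395241e-03,
       -1.89289813e-05, -2.58321288e-05]), 'effort': array([-1.52814987e-04, -3.93673718e+01, -3.70449293e+01, -1.53358910e-04,
        6.11511296e-04, -2.05219948e-05]), 'tool_pos': array([0.20887071, 0.58903692, 0.23129836]), 'tool_rot': array([-1.55421518,  0.26741635, -0.26737621]), 'contact_force': array([ 0.7587749 , -0.15910402,  0.43531068]), 'wrist_torque': array([ 0.01785577,  0.0483801 , -0.01635168]), 'opening': 0.08557732008442334}
```

View pictures.

```bash
python3 - <<'E'
import cv2
for c in ["scene","side"]:
    im=cv2.imread(f"pics/{c}0.png")[200:360,180:440]; cv2.imwrite(f"pics/{c}0c.png",cv2.resize(im,None,fx=3,fy=3,interpolation=cv2.INTER_CUBIC))
E
```

```text
(no output)
```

View pics/scene0.png

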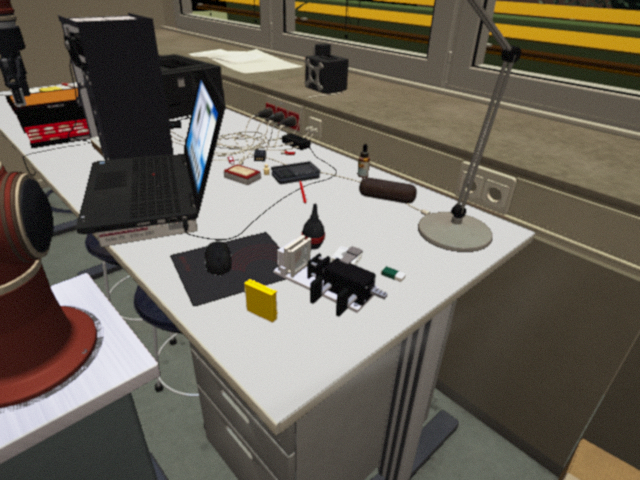

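View pics/scene0c.png

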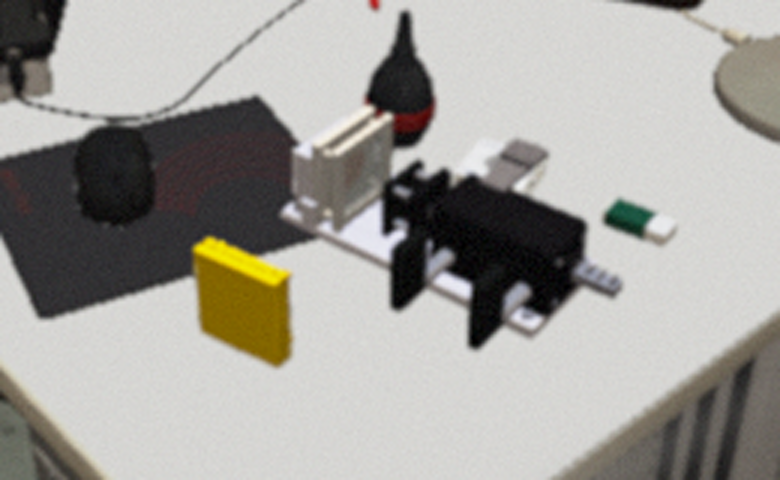

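View pics/side0c.png

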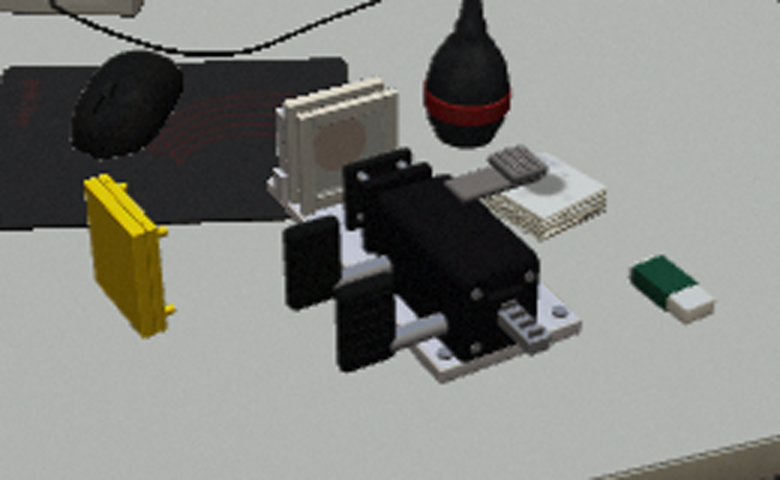

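Scene crop: the white holder at scene px (293,255) stands in the nest before the anvil. The yellow one at (260,300) is a look-alike, loose on the desk. The trigger paddles are at about (315,290) and (343,302), the tab at (353,250).

```bash
python3 - <<'E'
from h import *
a=eyes.get_image("scene"); b=eyes.get_image("side")
G={}
for q in ["trigger_mid","tab_top","nest","holder","jaw_pad","jaw","eraser","flips_0","blower","clamp"]:
    A=pinpoint("scene",q);B=pinpoint("side",q)
    for r in A[:2]:
        for s in B[:2]:
            P=tri([(a,r["point"]),(b,s["point"])])
            e=[np.linalg.norm(proj(d,P)-p["point"]) for d,p in((a,r),(b,s))]
            print(q,np.round(P,4),np.round(e,1),round(r["score"],2),round(s["score"],2))
    if q=="clamp": print([atz(a,r["point"],0) for r in A[:1]])
    z={"trigger_mid":.042,"tab_top":.073,"nest":.01,"flips_0":0,"eraser":0,"blower":0}.get(q)
    if z is not None:
        print("   z-fixed",*[np.round(atz(d,L[0]["point"],z),4) for d,L in((a,A),(b,B)) if L])
print(a["camera_matrix"])
E
```

```text
trigger_mid [ 0.4342 -0.2472  0.0351] [1.2 1.5] 0.94 0.76
   z-fixed [ 0.4305 -0.2506  0.042 ] [ 0.4303 -0.2594  0.042 ]
tab_top [ 0.5298 -0.2197  0.0828] [1.3 1.6] 0.7 0.69
   z-fixed [ 0.5378 -0.2129  0.073 ] [ 0.538  -0.2006  0.073 ]
   z-fixed [ 0.4673 -0.1025  0.01  ]
holder [ 0.3377 -0.1661 -0.0067] [2.4 2.7] 0.79 0.9
holder [ 0.4456 -0.049  -0.08  ] [27.6 31.8] 0.79 0.65
holder [ 0.3329 -0.2883  0.1247] [21.  24.7] 0.77 0.9
holder [ 0.4613 -0.1272  0.018 ] [2.  2.3] 0.77 0.65
jaw_pad [ 0.4824 -0.1514 -0.0072] [0.4 0.5] 0.73 0.74
jaw_pad [ 0.441  -0.2998  0.129 ] [14.9 18.3] 0.57 0.74
jaw [ 0.4877 -0.1578 -0.0094] [0.1 0.1] 0.94 0.8
jaw [ 0.52   -0.1361  0.0107] [19.2 23.3] 0.94 0.73
eraser [ 0.6063 -0.2633  0.0052] [2.6 3.4] 0.57 0.83
   z-fixed [ 0.605 -0.265  0.   ] [ 0.6149 -0.2496  0.    ]
flips_0 [ 0.5724 -0.1652  0.0097] [2.  2.5] 0.64 0.69
   z-fixed [ 0.5775 -0.161   0.    ] [ 0.5821 -0.1449  0.    ]
blower [ 0.5644 -0.0521 -0.0051] [3.8 4.7] 0.68 0.76
blower [ 0.6341  0.0255 -0.0816] [0.6 0.8] 0.68 0.66
   z-fixed [ 0.5481 -0.0695  0.    ] [ 0.5692 -0.0454  0.    ]
[]
[[438.43240764   0.         317.14871742]
 [  0.         438.43240764 242.0479705 ]
 [  0.           0.           1.        ]]
```

```bash
python3 - <<'E'
from h import *
from scipy.spatial.transform import Rotation as R
o=ctrl.get_obs(); print(R.from_rotvec(o["tool_rot"]).as_matrix().round(3), o["tool_pos"],o["t"])
T=eyes.get_image("wrist")["cam_to_world"]; M=np.eye(4);M[:3,:3]=R.from_rotvec(o["tool_rot"]).as_matrix();M[:3,3]=o["tool_pos"]
print((np.linalg.inv(M)@T).round(3))
E
```

```text
[[ 0.942  0.     0.334]
 [-0.334 -0.     0.942]
 [ 0.    -1.     0.   ]] [0.20888975 0.58904636 0.23131088] 2.75
[[ 0.001 -0.952 -0.306 -0.079]
 [-0.001  0.306 -0.952 -0.143]
 [ 1.     0.001 -0.001 -0.   ]
 [ 0.     0.     0.     1.   ]]
```

Emit:
{"api": "play_rows", "payload": {
  "moves": [
    {"x": 0.5,"y": -2,"z": 2},
    {"x": 1,"y": -3,"z": 2,"turn": 4},
    {"x": 1,"y": -3.5,"z": 2,"turn": 5},
    {"x": 1,"y": -3.8,"z": 2,"turn": 5},
    {"x": 1,"y": -3.8,"z": 1,"turn": 5},
    {"x": 1,"y": -3.8,"turn": 5},
    {"x": 1,"y": -3.8,"turn": 5},
    {"x": 1,"y": -3.8,"turn": 5}
  ]
}}

```text
invalid input
```

Emit:
{"api": "play_rows", "payload": {
  "moves": [
    {"x": 1,"y": -3.8},
    {"x": 1,"y": -3.8},
    {"x": 1,"y": -3.8},
    {"x": 1,"y": -3.8},
    {"x": 1,"y": -3.8},
    {"x": 1,"y": -3.8},
    {"x": 1,"y": -3.8},
    {"x": 1,"y": -3.8}
  ]
}}

```text
invalid input
```

Emit:
{"api": "play_rows", "payload": {
  "moves": [
    {"x": 0.5,"y": -3.8},
    {"y": -3.8},
    {"y": -3.8},
    {"y": -3.5},
    {"y": -2.5},
    {"y": -1.5},
    {},
    {}
  ]
}}

```text
invalid input
```

```bash
python3 - <<'E'
from h import *
d=snap("wrist","w1"); print(d["cam_to_world"].round(3).tolist(),ctrl.get_obs()["t"])
for q,z in dict(clamp=0,trigger_mid=.042,tab_top=.073,nest=.01,holder=.01,jaw_pad=None,jaw=None,eraser=0,flips_0=0,blower=0).items():
    for r in pinpoint("wrist",q)[:2]: print(q,np.round(r["point"]),round(r["score"],2), None if z is None else atz(d,r["point"],z).round(4))
E
```

```text
[[0.335, -0.897, -0.289, 0.135], [0.942, 0.319, 0.102, 0.615], [0.001, -0.306, 0.952, 0.374], [0.0, 0.0, 0.0, 1.0]] 2.85
```

View pics/w1.png

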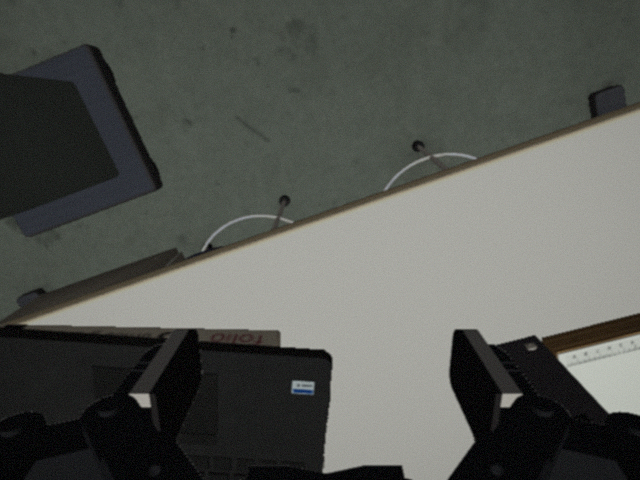

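The move was refused. The picture shows the laptop below the open fingers and no clamp. I'll retry with every key filled in.

Emit:
{"api": "play_rows", "payload": {
  "moves": [
    {"x": 0.5,"y": -2,"z": 2,"turn": 0,"jaw": 8.5},
    {"x": 1,"y": -3,"z": 2,"turn": 4,"jaw": 8.5},
    {"x": 1,"y": -3.5,"z": 2,"turn": 5,"jaw": 8.5},
    {"x": 1,"y": -3.8,"z": 2,"turn": 5,"jaw": 8.5},
    {"x": 1,"y": -3.8,"z": 1,"turn": 5,"jaw": 8.5},
    {"x": 1,"y": -3.8,"z": 0,"turn": 5,"jaw": 8.5},
    {"x": 1,"y": -3.8,"z": 0,"turn": 5,"jaw": 8.5},
    {"x": 1,"y": -3.8,"z": 0,"turn": 5,"jaw": 8.5}
  ]
}}

```text
t: 4.02
tool_pos: [0.2833, 0.3146, 0.3207]
tool_rot: [-1.561, -0.204, 0.201]
contact_force: [1.3, -0.4, 0.4]
opening: 0.0849
```

Emit:
{"api": "play_rows", "payload": {
  "moves": [
    {"x": 1,"y": -3.8,"z": 0,"turn": 0,"jaw": 8.5},
    {"x": 1,"y": -3.8,"z": 0,"turn": 0,"jaw": 8.5},
    {"x": 1,"y": -3.8,"z": 0,"turn": 0,"jaw": 8.5},
    {"x": 1,"y": -3.8,"z": 0,"turn": 0,"jaw": 8.5},
    {"x": 1,"y": -3.8,"z": 0,"turn": 0,"jaw": 8.5},
    {"x": 1,"y": -3.8,"z": 0,"turn": 0,"jaw": 8.5},
    {"x": 1,"y": -3.8,"z": 0,"turn": 0,"jaw": 8.5},
    {"x": 1,"y": -3.8,"z": 0,"turn": 0,"jaw": 8.5}
  ]
}}

```text
t: 4.68
tool_pos: [0.3633, 0.0102, 0.3207]
tool_rot: [-1.562, -0.2, 0.197]
contact_force: [0.8, 1.1, 0.3]
opening: 0.0854
```

Emit:
{"api": "play_rows", "payload": {
  "moves": [
    {"x": 0.5,"y": -3.8,"z": 0,"turn": 0,"jaw": 8.5},
    {"x": 0,"y": -3.8,"z": 0,"turn": 0,"jaw": 8.5},
    {"x": 0,"y": -3.8,"z": 0,"turn": 0,"jaw": 8.5},
    {"x": 0,"y": -3.5,"z": 0,"turn": 0,"jaw": 8.5},
    {"x": 0,"y": -2.5,"z": 0,"turn": 0,"jaw": 8.5},
    {"x": 0,"y": -1.5,"z": 0,"turn": 0,"jaw": 8.5},
    {"x": 0,"y": 0,"z": 0,"turn": 0,"jaw": 8.5},
    {"x": 0,"y": 0,"z": 0,"turn": 0,"jaw": 8.5}
  ]
}}

```text
t: 5.35
tool_pos: [0.3681, -0.1772, 0.3201]
tool_rot: [-1.561, -0.197, 0.197]
contact_force: [0.5, -0.1, -0.5]
opening: 0.0848
```

```bash
python3 - <<'E'
from h import *
d=snap("wrist","w2"); print(d["cam_to_world"].round(3).tolist(),ctrl.get_obs()["t"])
for q,z in dict(clamp=0,trigger_mid=.042,tab_top=.073,nest=.01,holder=.01,jaw_pad=None,jaw=None,eraser=0,flips_0=0,blower=0).items():
    for r in pinpoint("wrist",q)[:2]: print(q,np.round(r["point"]),round(r["score"],2), None if z is None else atz(d,r["point"],z).round(4))
E
```

```text
[[-0.247, -0.922, -0.297, 0.292], [0.969, -0.235, -0.077, -0.197], [0.001, -0.306, 0.952, 0.463], [0.0, 0.0, 0.0, 1.0]] 5.4
clamp [303. 283.] 0.83 [ 0.4822 -0.1742  0.    ]
tab_top [255. 354.] 0.56 [ 0.541  -0.2076  0.073 ]
nest [360. 292.] 0.59 [ 0.4729 -0.1098  0.01  ]
holder [336. 160.] 0.98 [ 0.3359 -0.173   0.01  ]
holder [356. 287.] 0.59 [ 0.4676 -0.1152  0.01  ]
jaw_pad [321. 285.] 0.74 None
jaw [312. 285.] 0.85 None
eraser [216. 359.] 0.71 [ 0.606  -0.2546  0.    ]
eraser [319. 282.] 0.36 [ 0.4754 -0.1567  0.    ]
flips_0 [300. 356.] 0.95 [ 0.5761 -0.1559  0.    ]
blower [373. 363.] 0.69 [ 0.5637 -0.0662  0.    ]
```

View pics/w2.png

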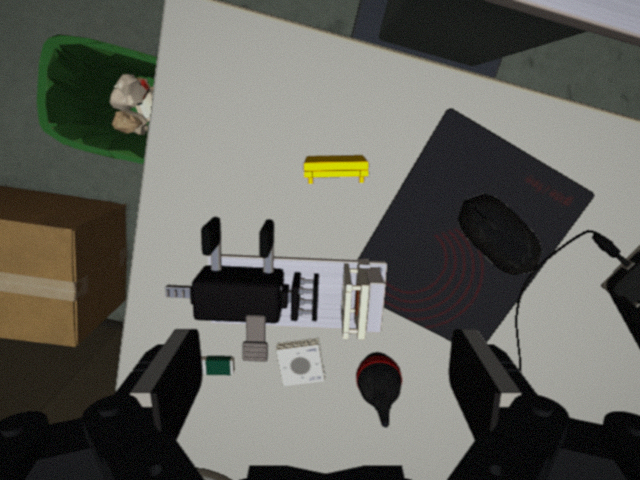

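Wrist view: the clamp runs left to right, with the plate corners near (208,255), (387,262) and (383,331). The paddle tops are at (210,236) and (267,237), the tab pad at (255,352). The yellow look-alike at (336,165) is off the plate.

```bash
python3 - <<'E'
import cv2
im=cv2.imread("pics/w2.png")[205:375,155:395]; cv2.imwrite("pics/w2c.png",cv2.resize(im,(792,561),interpolation=cv2.INTER_CUBIC))
E
```

```text
(no output)
```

View pics/w2c.png

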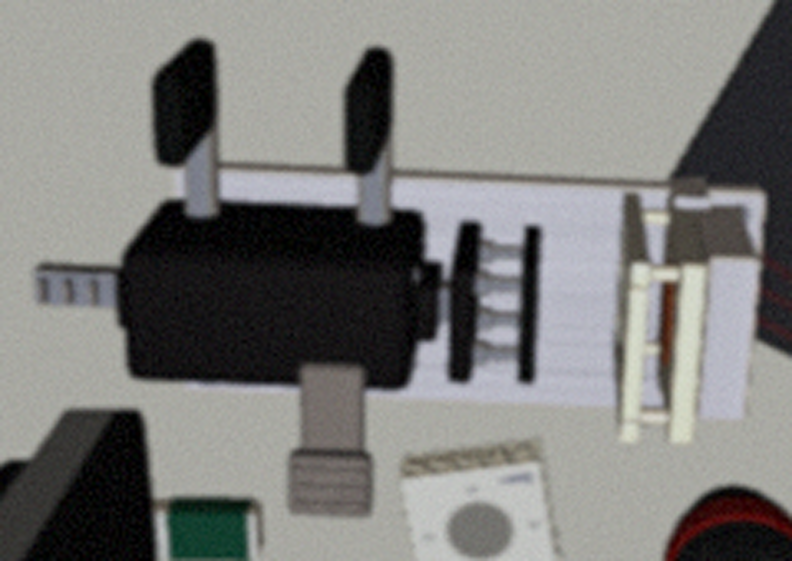

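```bash
python3 - <<'E'
from h import *
from scipy.optimize import least_squares
d=eyes.get_image("wrist")
def px(c): return np.array([155+c[0]/3.3,205+c[1]/3.3])
C=[((766,189),(-42,100,10)),((128,378),(22,-110,62)),((408,387),(22,-22,62)),((122,295),(0,-111,None))]
def cl(p,P):
    c,s=np.cos(p[2]),np.sin(p[2]); x,y=P[0]/1e3,P[1]/1e3
    return np.array([p[0]+c*x-s*y,p[1]+s*x+c*y,P[2]/1e3])
def f(p):
    r=[]
    for u,P in C[:3]: r+=list(proj(d,cl(p,P))-px(u))
    # plate edge
    for u in [(230,168),(600,181)]:
        w=atz(d,px(u),.01)[:2]-p[:2]; r.append((np.cos(p[2])*w[0]+np.sin(p[2])*w[1]+.042)*1000)
    # far plate edge
    w=atz(d,px((600,406)),.01)[:2]-p[:2]; r.append((np.cos(p[2])*w[0]+np.sin(p[2])*w[1]-.042)*1000)
    return r
s=least_squares(f,[.47,-.17,.2]); p=s.x; print(p,np.degrees(p[2]),s.fun.round(1))
np.save("pose.npy",p)
def inv(w):
    w=np.array(w[:2])-p[:2];c,s=np.cos(p[2]),np.sin(p[2]);return np.array([c*w[0]+s*w[1],-s*w[0]+c*w[1]])*1e3
for n,u,z in [("tab c",(331,484),.073),("tab corners",(293,452),.073),("",(371,454),.073),("",(370,516),.073),("",(288,513),.073),("padL topfar-left",(158,163),.066),("padR topfar-left",(349,172),.066),("anvil",(705,258),.06),("anvil",(703,418),.06),("jawplate top",(452,380),.068),("jawplate top",(470,380),.068),("pad",(520,381),.058),("pad",(540,381),.058),("h front",(620,440),.074),("h",(640,440),.074),("h",(670,440),.074),("h",(692,440),.074),("h",(632,262),.074),("h",(652,262),.074),("h",(682,262),.074),("h",(706,262),.074)]:
    w=atz(d,px(u),z); print(n,u,w.round(4),inv(w).round(1))
for n,P in dict(trig=(-60,-66,42),nest=(0,64,10)).items(): print(n,cl(p,P))
print(ctrl.get_obs()["t"])
E
```

```text
[ 0.48842295 -0.17415701  0.18395099] 10.539615640718164 [ 5.5 -0.3 -3.   4.5 -2.7  7.   5.5  1.7  2. ]
tab c (331, 484) [ 0.5384 -0.2069  0.073 ] [ 43.1 -41.3]
tab corners (293, 452) [ 0.5303 -0.2205  0.073 ] [ 32.7 -53.2]
 (371, 454) [ 0.525 -0.197  0.073] [ 31.8 -29.2]
 (370, 516) [ 0.5465 -0.1927  0.073 ] [ 53.7 -28.9]
 (288, 513) [ 0.5519 -0.2179  0.073 ] [ 54.4 -54.6]
padL topfar-left (158, 163) [ 0.4503 -0.2779  0.066 ] [-56.4 -95. ]
padR topfar-left (349, 172) [ 0.4391 -0.223   0.066 ] [-57.5 -39. ]
anvil (705, 258) [ 0.4414 -0.1126  0.06  ] [-35.   69.1]
anvil (703, 418) [ 0.494 -0.098  0.06 ] [19.4 73.9]
jawplate top (452, 380) [ 0.4966 -0.1783  0.068 ] [ 7.3 -5.6]
jawplate top (470, 380) [ 0.4952 -0.173   0.068 ] [ 6.9 -0.1]
pad (520, 381) [ 0.4968 -0.157   0.058 ] [11.4 15.3]
pad (540, 381) [ 0.4952 -0.1509  0.058 ] [10.9 21.6]
h front (620, 440) [ 0.5006 -0.124   0.074 ] [21.1 47.1]
h (640, 440) [ 0.499 -0.118  0.074] [20.7 53.2]
h (670, 440) [ 0.4967 -0.1091  0.074 ] [20.1 62.4]
h (692, 440) [ 0.4951 -0.1026  0.074 ] [19.6 69.2]
h (632, 262) [ 0.4428 -0.136   0.074 ] [-37.9  45.9]
h (652, 262) [ 0.4413 -0.1303  0.074 ] [-38.3  51.7]
h (682, 262) [ 0.4391 -0.1218  0.074 ] [-38.9  60.5]
h (706, 262) [ 0.4373 -0.1149  0.074 ] [-39.4  67.6]
trig [ 0.44150764 -0.25001842  0.042     ]
nest [ 0.47671637 -0.11123678  0.01      ]
5.95
```

```bash
cat > fit.py <<'E'
from h import *
from scipy.optimize import least_squares
def px(c): return np.array([155+c[0]/3.3,205+c[1]/3.3])
def cl(p,P):
    c,s=np.cos(p[2]),np.sin(p[2]); x,y=P[0]/1e3,P[1]/1e3
    return np.array([p[0]+c*x-s*y,p[1]+s*x+c*y,P[2]/1e3])
def inv(p,w):
    w=np.array(w[:2])-p[:2];c,s=np.cos(p[2]),np.sin(p[2]);return np.array([c*w[0]+s*w[1],-s*w[0]+c*w[1]])*1e3
E
python3 - <<'E'
from fit import *
d=eyes.get_image("wrist")
C=[((766,189),(-42,100,10)),((128,378),(23,-111,62)),((412,387),(23,-21,62)),((692,442),(30,68,74)),((706,262),(-30,68,74))]
E=[((230,168),-42),((600,181),-42),((600,406),42),((440,402),42)]
def f(p):
    r=[]
    for u,P in C: r+=list((inv(p,atz(d,px(u),P[2]/1e3))-P[:2]))
    for u,x in E: r.append(inv(p,atz(d,px(u),.01))[0]-x)
    return np.array(r)
s=least_squares(f,[.48,-.175,.2],loss="soft_l1",f_scale=2); p=s.x; print(p,np.degrees(p[2]),f(p).round(1))
np.save("pose.npy",p)
for n,u,z in [("tab c",(331,484),.073),("padL topfar-left",(158,163),.066),("padR topfar-left",(349,172),.066)]:
    w=atz(d,px(u),z); print(n,w.round(4),inv(p,w).round(1))
im=cv2.imread("pics/w2.png")[205:375,155:395]; im=cv2.resize(im,(792,561),interpolation=cv2.INTER_CUBIC)
def box(x0,x1,y0,y1,z,c):
    q=[(proj(d,cl(p,(x,y,z)))-[155,205])*3.3 for x,y in((x0,y0),(x0,y1),(x1,y1),(x1,y0))]
    cv2.polylines(im,[np.int32(q)],True,c,1)
box(-42,42,-100,100,10,(255,0,0));box(-23,23,-111,-21,62,(0,255,0));box(-30,30,60,68,74,(0,0,255))
for s_ in (-1,1):
  yc=s_*28-66
  box(-87,-57,yc-5,yc+5,66,(0,255,255));box(-87,-57,yc-5,yc+5,18,(0,128,255))
box(33,55,-67+13,-67+39,73,(255,0,255))
cv2.imwrite("pics/w2o.png",im)
E
```

```text
[ 0.48886871 -0.17305574  0.21371009] 12.24468596813252 [  2.8  -5.9 -10.4   2.7 -10.6   1.3  -8.4  -0.5  -8.1  -0.3   2.2   2.1
   2.5   3.1]
tab c [ 0.5383 -0.207   0.073 ] [ 41.1 -43.7]
padL topfar-left [ 0.4503 -0.278   0.066 ] [-60.  -94.3]
padR topfar-left [ 0.439  -0.2231  0.066 ] [-59.3 -38.3]
```

View pics/w2o.png

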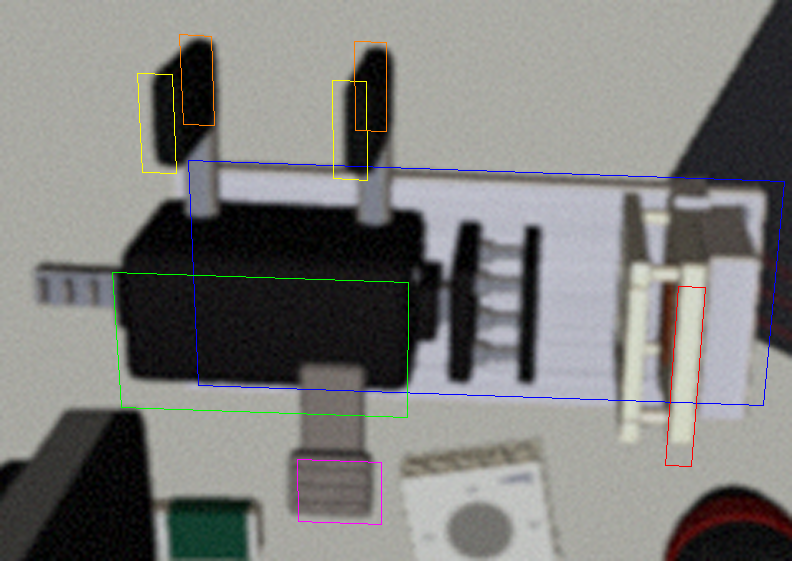

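```bash
python3 - <<'E'
from fit import *
d=eyes.get_image("wrist"); print(d["cam_to_world"].round(4).tolist(), d["camera_matrix"].round(1).tolist())
for n,u,z in [("hb",(627,193),.01),("ht",(632,262),.074),("anvil bot",(700,205),.01),("hback far top",(692,442),.074),("plate",(766,189),.01),("plate0",(766,189),.0),("plate near",(600,181),.01),("plate near",(600,181),.00),("plate far",(600,406),.01),("plate far",(600,406),.0),("padL bot near",(205,40),.018),("padR bot",(380,48),.018),("padL bot",(155,75),.066)]:
    print(n,atz(d,px(u),z).round(4))
E
```

```text
[[-0.2493, -0.9218, -0.2967, 0.2922], [0.9684, -0.2371, -0.0771, -0.1966], [0.0007, -0.3066, 0.9518, 0.4627], [0.0, 0.0, 0.0, 1.0]] [[431.5, 0.0, 325.2], [0.0, 431.5, 249.6], [0.0, 0.0, 1.0]]
hb [ 0.4437 -0.1345  0.01  ]
ht [ 0.4427 -0.1362  0.074 ]
anvil bot [ 0.4417 -0.1094  0.01  ]
hback far top [ 0.4957 -0.1026  0.074 ]
plate [ 0.4306 -0.0895  0.01  ]
plate0 [ 0.4337 -0.0871  0.    ]
plate near [ 0.4418 -0.1444  0.01  ]
plate near [ 0.4451 -0.1433  0.    ]
plate far [ 0.5235 -0.1227  0.01  ]
plate far [ 0.5286 -0.1211  0.    ]
padL bot near [ 0.4244 -0.2802  0.018 ]
padR bot [ 0.4131 -0.2253  0.018 ]
padL bot [ 0.424  -0.2833  0.066 ]
```

```bash
python3 - <<'E'
import cv2
im=cv2.imread("pics/w2.png")[235:350,320:400]; cv2.imwrite("pics/w2d.png",cv2.resize(im,None,fx=5,fy=5,interpolation=cv2.INTER_CUBIC))
E
```

```text
(no output)
```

View pics/w2d.png

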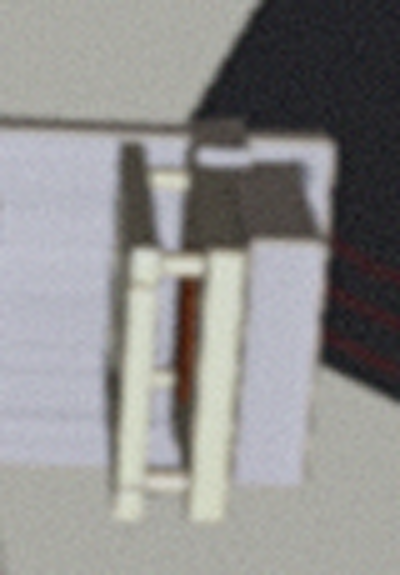

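Calibration checks out: the holder's top and bottom corners agree to 2 mm. The plate itself sits off-centre under the housing, so I take the pose from the housing, holder and paddles instead.

```bash
python3 - <<'E'
from fit import *
from scipy.spatial.transform import Rotation as R
d=eyes.get_image("wrist")
C=[((128,378),(23,-111,62)),((412,387),(23,-21,62)),((692,442),(30,68,74)),((706,262),(-30,68,74)),((158,163),(None,-99,66)),((349,172),(None,-43,66)),((627,193),(-30,None,10))]
def f(p):
    r=[]
    for u,P in C:
        e=inv(p,atz(d,px(u),P[2]/1e3))
        r+=[e[i]-P[i] for i in (0,1) if P[i] is not None]
    return np.array(r)
s=least_squares(f,[.48,-.175,.2],loss="soft_l1",f_scale=2); p=s.x; print(p,np.degrees(p[2]),f(p).round(1))
np.save("pose.npy",p)
for n,u,z in [("tab c",(331,484),.073),("padL topfar-left",(158,163),.066),("padR topfar-left",(349,172),.066),("padface top hi",(540,381),.068),("padface",(540,381),.058),("padface",(540,228),.058),("plate back",(452,380),.068),("plate",(452,380),.058)]:
    w=atz(d,px(u),z); print(n,w.round(4),inv(p,w).round(1))
o=ctrl.get_obs(); M=R.from_rotvec(o["tool_rot"]).as_matrix(); print(o["t"],o["tool_pos"],"yaw",np.degrees(np.arctan2(-M[0,2],M[1,2])))
print(cl(p,(-66,-66,42)),o["contact_force"])
E
```

```text
[ 0.47960129 -0.17305698  0.19196537] 10.99880575431569 [ 1.   1.2 -1.2 -0.4 -0.8 -1.9 -0.5 -3.1  1.5  1.5  2. ]
tab c [ 0.5383 -0.2072  0.073 ] [ 51.1 -44.7]
padL topfar-left [ 0.4502 -0.2781  0.066 ] [-48.9 -97.5]
padR topfar-left [ 0.4389 -0.2232  0.066 ] [-49.5 -41.5]
padface top hi [ 0.4901 -0.1523  0.068 ] [14.3 18.4]
padface [ 0.4951 -0.1512  0.058 ] [19.4 18.5]
padface [ 0.4451 -0.1638  0.058 ] [-32.1  15.7]
plate back [ 0.4965 -0.1786  0.068 ] [15.5 -8.6]
plate [ 0.5017 -0.1781  0.058 ] [20.7 -9.2]
6.1 [ 0.36834654 -0.17684889  0.32019498] yaw 14.476312191598288
[ 0.42740568 -0.25043668  0.042     ] [-0.12186296  0.05529391 -0.20013895]
```

Emit:
{"api": "play_rows", "payload": {
  "moves": [
    {"x": 1.5,"y": -2,"z": -2.5,"turn": -1.5,"jaw": 8.5},
    {"x": 1.5,"y": -2,"z": -3.5,"turn": -1.5,"jaw": 8.5},
    {"x": 1.5,"y": -2,"z": -3.5,"turn": 0,"jaw": 8.5},
    {"x": 1.5,"y": -1.4,"z": -3.5,"turn": 0,"jaw": 8.5},
    {"x": 0,"y": 0,"z": -3.5,"turn": 0,"jaw": 8.5},
    {"x": 0,"y": 0,"z": -2.5,"turn": 0,"jaw": 8.5},
    {"x": 0,"y": 0,"z": -1,"turn": 0,"jaw": 8.5},
    {"x": 0,"y": 0,"z": 0,"turn": 0,"jaw": 8.5}
  ]
}}

```text
t: 6.77
tool_pos: [0.4256, -0.2483, 0.1191]
tool_rot: [-1.56, -0.153, 0.161]
contact_force: [0.7, 0.0, -0.7]
opening: 0.0851
```

```bash
python3 - <<'E'
from fit import *
d=snap("wrist","w3"); o=ctrl.get_obs(); print(o["t"],o["tool_pos"],o["contact_force"])
for z in (.042,): print([ (r["point"],r["score"],atz(d,r["point"],z)) for r in pinpoint("wrist","trigger_mid")])
E
```

```text
6.8167 [ 0.42697506 -0.24930414  0.12180954] [ 0.95903317 -0.36046939  0.9026396 ]
[]
```

View pics/w3.png

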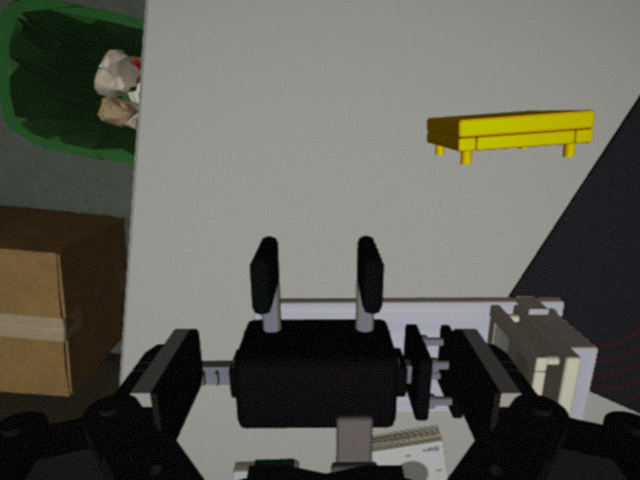

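```bash
python3 - <<'E'
from fit import *
im=cv2.imread("pics/w3.png")[225:340,235:400]; cv2.imwrite("pics/w3c.png",cv2.resize(im,None,fx=4,fy=4,interpolation=cv2.INTER_CUBIC))
d=eyes.get_image("wrist");p=np.load("pose.npy"); o=ctrl.get_obs()
L=atz(d,(251,288),.066);Rr=atz(d,(383,288),.066)
print(d["cam_to_world"].round(4).tolist());print(L,Rr,(L+Rr)/2,inv(p,L),inv(p,Rr),o["tool_pos"],inv(p,o["tool_pos"]),o["t"])
print(inv(p,atz(d,(258,311),.066)),inv(p,atz(d,(375,311),.066)))
E
```

```text
[[-0.198, -0.9327, -0.3015, 0.3508], [0.9802, -0.1886, -0.0605, -0.2658], [-0.0005, -0.3075, 0.9515, 0.2661], [0.0, 0.0, 0.0, 1.0]]
[ 0.44141589 -0.28551701  0.066     ] [ 0.42828392 -0.22058969  0.066     ] [ 0.4348499  -0.25305335  0.066     ] [ -58.94006887 -103.10893204] [-59.44342516 -36.86882285] [ 0.42856375 -0.25051535  0.12478442] [-64.87820947 -66.2981678 ] 6.9167
[ -46.24672461 -100.11041514] [-46.7027467  -40.33740108]
```

View pics/w3c.png

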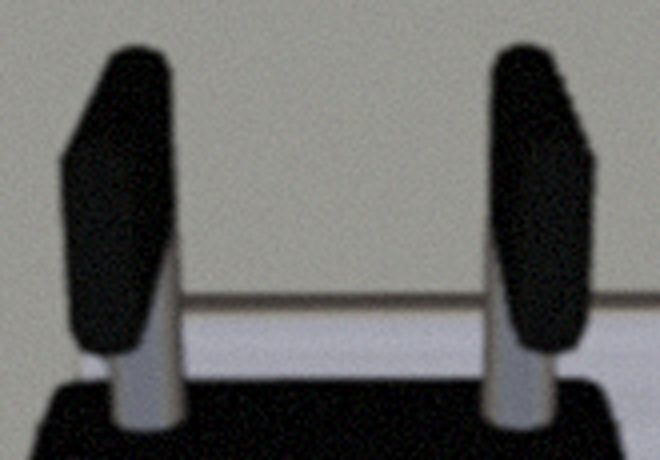

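Emit:
{"api": "play_rows", "payload": {
  "moves": [
    {"x": 0.27,"y": -0.3,"z": 0,"turn": 0,"jaw": 8.54},
    {"x": 0,"y": 0,"z": -2,"turn": 0,"jaw": 8.54},
    {"x": 0,"y": 0,"z": -2,"turn": 0,"jaw": 8.54},
    {"x": 0,"y": 0,"z": -1.5,"turn": 0,"jaw": 8.54}
  ]
}}

```text
t: 7.25
tool_pos: [0.4313, -0.2536, 0.0687]
tool_rot: [-1.568, -0.159, 0.155]
contact_force: [-0.2, -0.1, -0.1]
opening: 0.0855
```

```bash
python3 - <<'E'
from fit import *
d=snap("wrist","w4"); o=ctrl.get_obs(); print(o["t"],o["tool_pos"],o["contact_force"])
E
```

```text
7.3 [ 0.42939167 -0.25210843  0.06532139] [-1.95361253  0.55180237 -2.83108584]
```

View pics/w4.png

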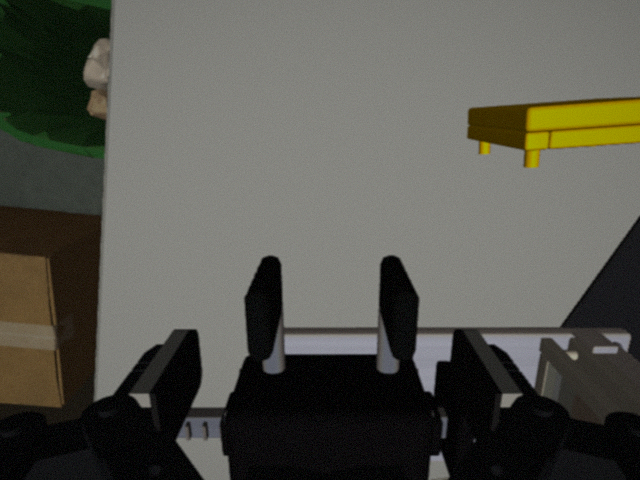

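Emit:
{"api": "play_rows", "payload": {
  "moves": [
    {"x": 0,"y": 0,"z": 0,"turn": 0,"jaw": 8.54},
    {"x": 0,"y": 0,"z": 0,"turn": 0,"jaw": 8.54},
    {"x": 0,"y": 0,"z": 0,"turn": 0,"jaw": 8.54}
  ]
}}

```text
t: 7.55
tool_pos: [0.4314, -0.2537, 0.0697]
tool_rot: [-1.568, -0.159, 0.155]
contact_force: [0.3, -0.5, 0.5]
opening: 0.0853
```

```bash
python3 - <<'E'
from fit import *
d=snap("wrist","w5"); o=ctrl.get_obs(); print(o["t"],o["tool_pos"],o["contact_force"],proj(d,o["tool_pos"]))
im=cv2.imread("pics/w5.png")[240:420,120:520]; cv2.imwrite("pics/w5c.png",cv2.resize(im,None,fx=2,fy=2,interpolation=cv2.INTER_CUBIC))
E
```

```text
7.6 [ 0.43134876 -0.25359274  0.06952124] [0.23211173 0.09728627 0.29917033] [325.86586209 333.47702156]
```

View pics/w5c.png

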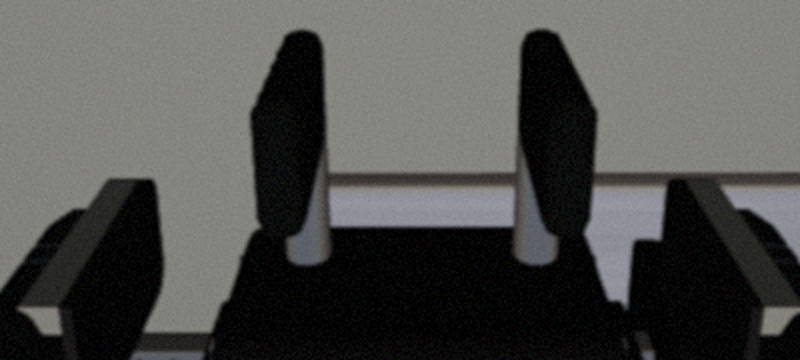

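Emit:
{"api": "play_rows", "payload": {
  "moves": [
    {"x": -0.24,"y": 0.18,"z": 0,"turn": 0,"jaw": 8.54},
    {"x": 0,"y": 0,"z": -1,"turn": 0,"jaw": 8.54},
    {"x": 0,"y": 0,"z": -1.5,"turn": 0,"jaw": 8.54},
    {"x": 0,"y": 0,"z": -1.5,"turn": 0,"jaw": 8.54},
    {"x": 0,"y": 0,"z": -0.7,"turn": 0,"jaw": 8.54},
    {"x": 0,"y": 0,"z": 0,"turn": 0,"jaw": 8.54}
  ]
}}

```text
t: 8.1
tool_pos: [0.4261, -0.2496, 0.0181]
tool_rot: [-1.562, -0.155, 0.16]
contact_force: [-0.4, -0.2, -0.3]
opening: 0.0855
```

```bash
python3 - <<'E'
from fit import *
d=snap("wrist","w6"); o=ctrl.get_obs(); print(o["t"],o["tool_pos"],o["contact_force"],proj(d,o["tool_pos"]))
d=snap("side","s6",(230,190,400,320),4.5)
E
```

```text
8.15 [ 0.42691887 -0.25019808  0.01929231] [ 0.02180591 -0.18731891  0.58097465] [323.53544816 337.04042932]
```

View pics/w6.png

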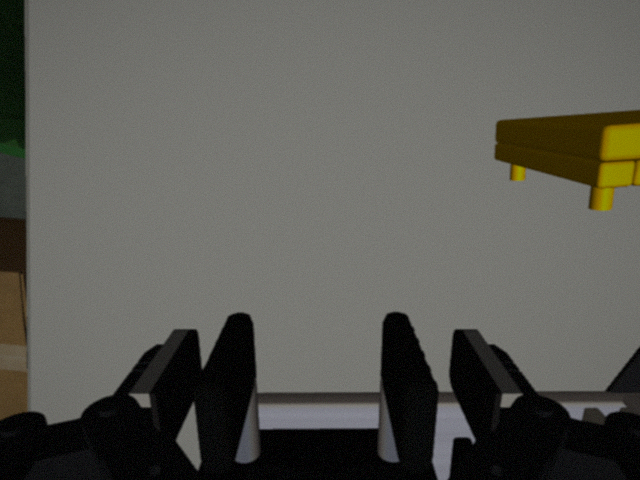

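View pics/s6.png

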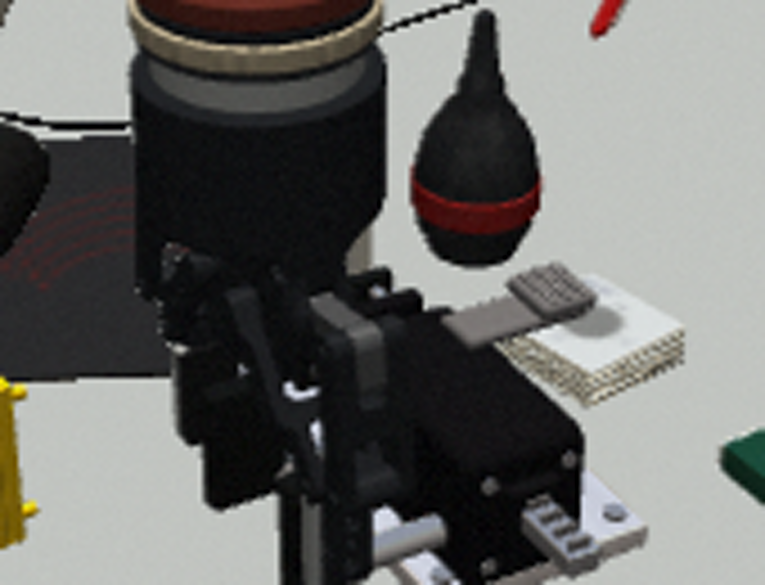

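Emit:
{"api": "play_rows", "payload": {
  "moves": [
    {"x": 0,"y": 0,"z": 0,"turn": 0,"jaw": 8.0},
    {"x": 0,"y": 0,"z": 0,"turn": 0,"jaw": 7.6},
    {"x": 0,"y": 0,"z": 0,"turn": 0,"jaw": 7.3},
    {"x": 0,"y": 0,"z": 0,"turn": 0,"jaw": 7.2},
    {"x": 0,"y": 0,"z": 0,"turn": 0,"jaw": 7.2}
  ],
  "squeeze": 40
}}

```text
t: 8.62
tool_pos: [0.4279, -0.251, 0.0208]
tool_rot: [-1.566, -0.158, 0.157]
contact_force: [0.4, -0.3, 0.8]
opening: 0.072
```

```bash
python3 - <<'E'
from fit import *
d=snap("wrist","w7",(160,300,480,480),2.4); o=ctrl.get_obs(); print(o["t"],o["tool_pos"],o["contact_force"],o["opening"],proj(d,o["tool_pos"]))
E
```

```text
8.6667 [ 0.4278655  -0.25094242  0.0206946 ] [ 0.03687701 -0.1835993  -0.76228651] 0.07186987079709904 [325.79456593 333.52673879]
```

View pics/w7.png

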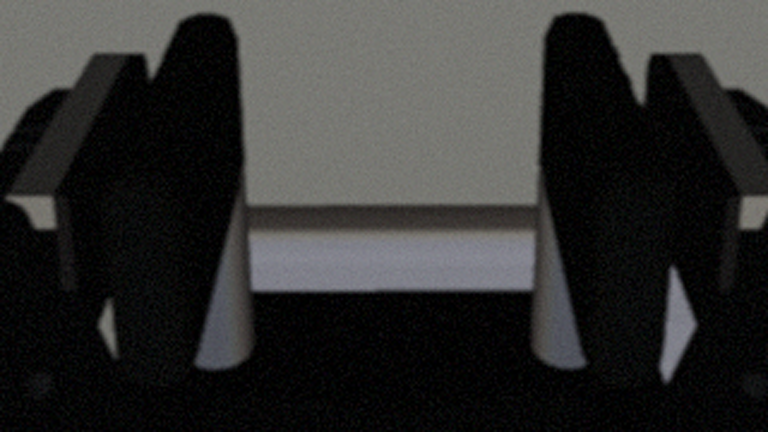

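Emit:
{"api": "play_rows", "payload": {
  "moves": [
    {"x": 0.02,"y": -0.1,"z": 0,"turn": 0,"jaw": 7.0},
    {"x": 0,"y": 0,"z": 0,"turn": 0,"jaw": 6.7},
    {"x": 0,"y": 0,"z": 0,"turn": 0,"jaw": 6.5},
    {"x": 0,"y": 0,"z": 0,"turn": 0,"jaw": 6.4},
    {"x": 0,"y": 0,"z": 0,"turn": 0,"jaw": 6.4}
  ]
}}

```text
t: 9.08
tool_pos: [0.428, -0.252, 0.0208]
tool_rot: [-1.565, -0.157, 0.157]
contact_force: [-0.9, 0.8, 3.6]
opening: 0.0638
```

Emit:
{"api": "play_rows", "payload": {
  "moves": [
    {"x": 0,"y": 0,"z": 0,"turn": 0,"jaw": 6.2},
    {"x": 0,"y": 0,"z": 0,"turn": 0,"jaw": 6.0},
    {"x": 0,"y": 0,"z": 0,"turn": 0,"jaw": 5.8},
    {"x": 0,"y": 0,"z": 0,"turn": 0,"jaw": 5.6},
    {"x": 0,"y": 0,"z": 0,"turn": 0,"jaw": 5.6}
  ]
}}

```text
t: 9.5
tool_pos: [0.4284, -0.252, 0.0215]
tool_rot: [-1.565, -0.158, 0.157]
contact_force: [-2.7, 2.1, 8.3]
opening: 0.0563
```

```bash
python3 - <<'E'
from fit import *
d=snap("wrist","w8",(160,300,480,480),2.4); o=ctrl.get_obs(); print(o["t"],o["tool_pos"],o["contact_force"],o["opening"],proj(d,o["tool_pos"]),o["wrist_torque"])
E
```

```text
9.55 [ 0.428388   -0.2519878   0.02151104] [-2.08164036  1.5121085   7.7022962 ] 0.05575149297968265 [325.58070762 333.83415994] [0.46262901 0.32304078 0.09112491]
```

View pics/w8.png

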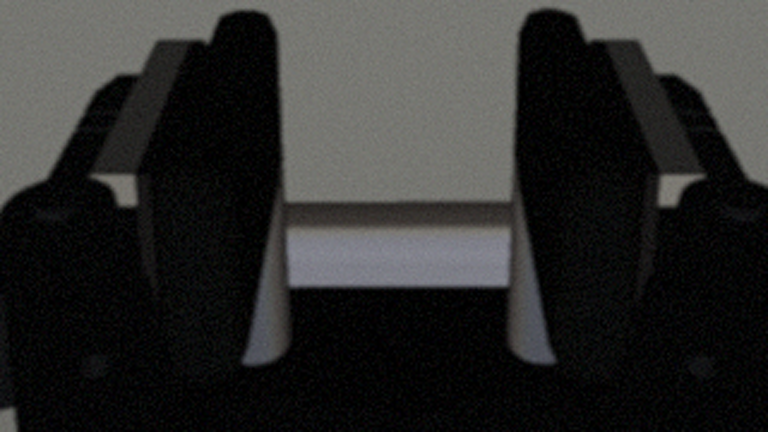

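The fingers sit evenly on both paddles, and the wrist's z force grows with the squeeze, which gives a usable feel signal. I'll finish stroke 1.

Emit:
{"api": "play_rows", "payload": {
  "moves": [
    {"x": 0,"y": 0,"z": 0,"turn": 0,"jaw": 5.3},
    {"x": 0,"y": 0,"z": 0,"turn": 0,"jaw": 5.0},
    {"x": 0,"y": 0,"z": 0,"turn": 0,"jaw": 4.8},
    {"x": 0,"y": 0,"z": 0,"turn": 0,"jaw": 4.6},
    {"x": 0,"y": 0,"z": 0,"turn": 0,"jaw": 4.6}
  ]
}}

```text
t: 9.97
tool_pos: [0.4287, -0.2519, 0.0217]
tool_rot: [-1.565, -0.158, 0.156]
contact_force: [-0.4, 1.9, 8.5]
opening: 0.0462
```

Emit:
{"api": "play_rows", "payload": {
  "moves": [
    {"x": 0,"y": 0,"z": 0,"turn": 0,"jaw": 5.2},
    {"x": 0,"y": 0,"z": 0,"turn": 0,"jaw": 5.8},
    {"x": 0,"y": 0,"z": 0,"turn": 0,"jaw": 6.4},
    {"x": 0,"y": 0,"z": 0,"turn": 0,"jaw": 7.0},
    {"x": 0,"y": 0,"z": 0,"turn": 0,"jaw": 7.0},
    {"x": 0,"y": 0,"z": 0,"turn": 0,"jaw": 7.0}
  ]
}}

```text
t: 10.47
tool_pos: [0.4275, -0.2516, 0.02]
tool_rot: [-1.564, -0.157, 0.158]
contact_force: [1.1, 0.0, -0.5]
opening: 0.0705
```

```bash
python3 - <<'E'
from fit import *
d=snap("wrist","w9",(160,300,480,480),2.4); o=ctrl.get_obs(); print(o["t"],o["tool_pos"],o["contact_force"],o["opening"])
d=snap("side","s9",(230,190,400,320),4.5)
d=snap("scene","sc9",(230,190,400,320),4.5)
E
```

```text
10.5167 [ 0.42762527 -0.25164644  0.02010058] [-0.16621019 -0.61652333  0.14618233] 0.0699801735036511
```

View pics/sc9.png

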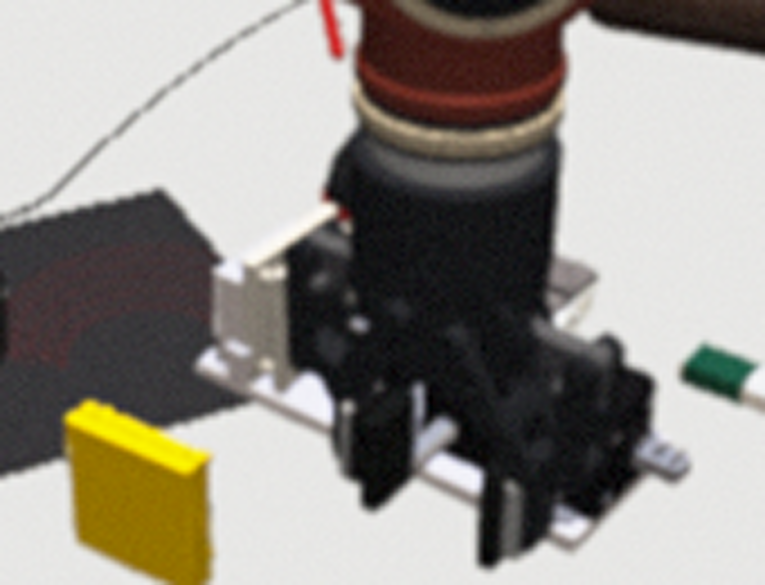

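View pics/w9.png

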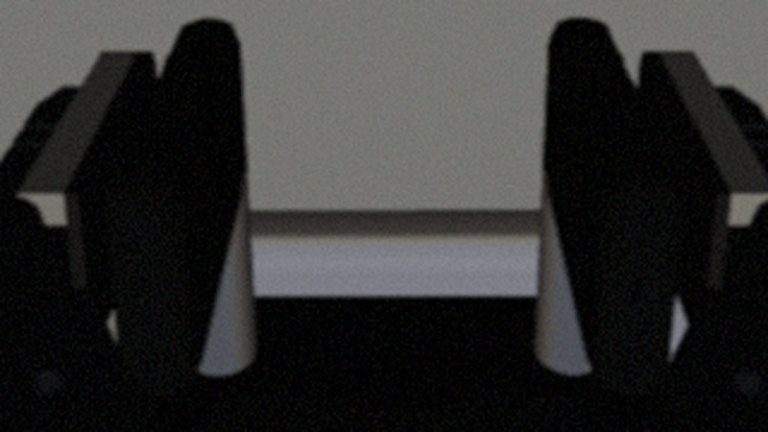

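Emit:
{"api": "play_rows", "payload": {
  "moves": [
    {"x": 0,"y": 0,"z": 0,"turn": 0,"jaw": 6.4},
    {"x": 0,"y": 0,"z": 0,"turn": 0,"jaw": 5.8},
    {"x": 0,"y": 0,"z": 0,"turn": 0,"jaw": 5.2},
    {"x": 0,"y": 0,"z": 0,"turn": 0,"jaw": 4.8},
    {"x": 0,"y": 0,"z": 0,"turn": 0,"jaw": 4.6},
    {"x": 0,"y": 0,"z": 0,"turn": 0,"jaw": 4.6}
  ]
}}

```text
t: 11.12
tool_pos: [0.4286, -0.252, 0.0218]
tool_rot: [-1.565, -0.158, 0.157]
contact_force: [-2.2, 2.4, 8.6]
opening: 0.0459
```

Emit:
{"api": "play_rows", "payload": {
  "moves": [
    {"x": 0,"y": 0,"z": 0,"turn": 0,"jaw": 5.2},
    {"x": 0,"y": 0,"z": 0,"turn": 0,"jaw": 5.8},
    {"x": 0,"y": 0,"z": 0,"turn": 0,"jaw": 6.4},
    {"x": 0,"y": 0,"z": 0,"turn": 0,"jaw": 7.0},
    {"x": 0,"y": 0,"z": 0,"turn": 0,"jaw": 7.0},
    {"x": 0,"y": 0,"z": 0,"turn": 0,"jaw": 7.0}
  ]
}}

```text
t: 11.62
tool_pos: [0.4276, -0.2516, 0.0201]
tool_rot: [-1.565, -0.157, 0.158]
contact_force: [-0.3, 0.2, -0.5]
opening: 0.0698
```

Emit:
{"api": "play_rows", "payload": {
  "moves": [
    {"x": 0,"y": 0,"z": 0,"turn": 0,"jaw": 6.4},
    {"x": 0,"y": 0,"z": 0,"turn": 0,"jaw": 5.8},
    {"x": 0,"y": 0,"z": 0,"turn": 0,"jaw": 5.2},
    {"x": 0,"y": 0,"z": 0,"turn": 0,"jaw": 4.8},
    {"x": 0,"y": 0,"z": 0,"turn": 0,"jaw": 4.6},
    {"x": 0,"y": 0,"z": 0,"turn": 0,"jaw": 4.6}
  ]
}}

```text
t: 12.12
tool_pos: [0.4285, -0.252, 0.0218]
tool_rot: [-1.565, -0.158, 0.157]
contact_force: [-2.0, 2.8, 8.7]
opening: 0.0458
```

Emit:
{"api": "play_rows", "payload": {
  "moves": [
    {"x": 0,"y": 0,"z": 0,"turn": 0,"jaw": 5.2},
    {"x": 0,"y": 0,"z": 0,"turn": 0,"jaw": 5.8},
    {"x": 0,"y": 0,"z": 0,"turn": 0,"jaw": 6.4},
    {"x": 0,"y": 0,"z": 0,"turn": 0,"jaw": 7.0},
    {"x": 0,"y": 0,"z": 0,"turn": 0,"jaw": 7.0},
    {"x": 0,"y": 0,"z": 0,"turn": 0,"jaw": 7.0}
  ]
}}

```text
t: 12.62
tool_pos: [0.4276, -0.2516, 0.0201]
tool_rot: [-1.564, -0.157, 0.158]
contact_force: [0.0, 0.6, 0.3]
opening: 0.0698
```

```bash
python3 - <<'E'
from fit import *
o=ctrl.get_obs(); print(o["t"],o["tool_pos"],o["contact_force"],o["opening"])
d=snap("wrist","w10"); 
d=snap("scene","sc10",(230,190,400,320),4.5)
E
```

```text
12.6167 [ 0.42759752 -0.25160739  0.02006438] [0.00426109 0.56450899 0.29909903] 0.06978875553249272
```

View pics/sc10.png

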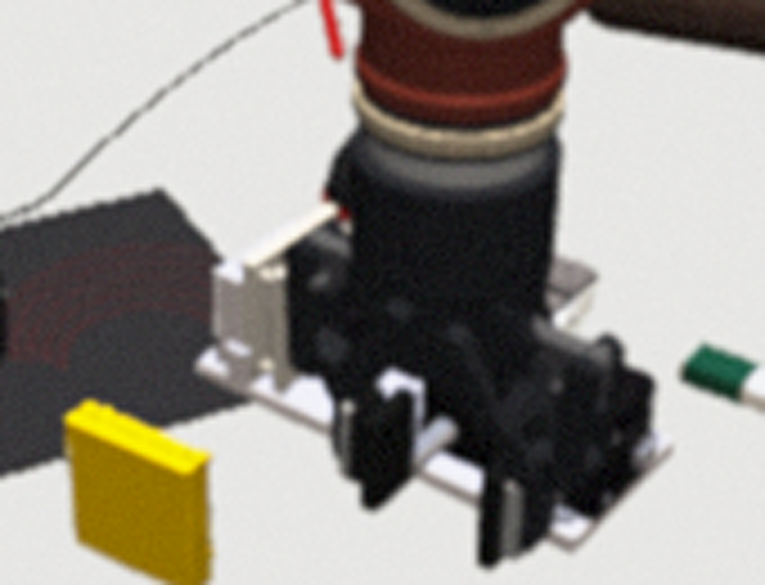

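View pics/w10.png

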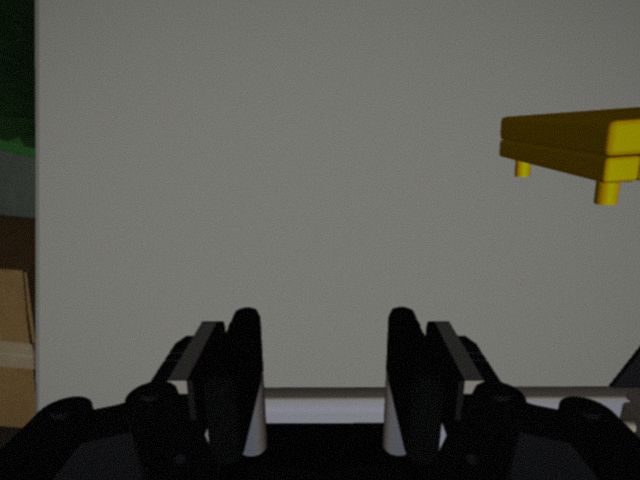

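The bar's tail has drawn in after three strokes. I'll lift straight up to check the jaw position and the holder gap before loading the holder.

Emit:
{"api": "play_rows", "payload": {
  "moves": [
    {"x": 0,"y": 0,"z": 0,"turn": 0,"jaw": 8.2},
    {"x": 0,"y": 0,"z": 2,"turn": 0,"jaw": 8.5},
    {"x": 0,"y": 0,"z": 3.5,"turn": 0,"jaw": 8.5},
    {"x": 0,"y": 0,"z": 4,"turn": 0,"jaw": 8.5},
    {"x": 0,"y": 0,"z": 4,"turn": 0,"jaw": 8.5},
    {"x": 0,"y": 0,"z": 3.5,"turn": 0,"jaw": 8.5},
    {"x": 0,"y": 0,"z": 2,"turn": 0,"jaw": 8.5},
    {"x": 0,"y": 0,"z": 1,"turn": 0,"jaw": 8.5}
  ]
}}

```text
t: 13.38
tool_pos: [0.4293, -0.2529, 0.2251]
tool_rot: [-1.57, -0.161, 0.153]
contact_force: [-0.3, -0.5, 0.4]
opening: 0.0851
```

Emit:
{"api": "play_rows", "payload": {
  "moves": [
    {"x": 0,"y": 0,"z": 0,"turn": 0,"jaw": 8.5},
    {"x": 0,"y": 0,"z": 0,"turn": 0,"jaw": 8.5},
    {"x": 0,"y": 0,"z": 0,"turn": 0,"jaw": 8.5}
  ]
}}

```text
t: 13.63
tool_pos: [0.4269, -0.251, 0.2177]
tool_rot: [-1.562, -0.155, 0.16]
contact_force: [-0.2, 0.2, -0.4]
opening: 0.0849
```

```bash
python3 - <<'E'
from fit import *
import pickle
d=snap("wrist","w11"); o=ctrl.get_obs(); print(o["t"],o["tool_pos"],o["contact_force"],o["opening"]); pickle.dump(d,open("w11.pkl","wb"))
im=cv2.imread("pics/w11.png")[250:450,230:470]; cv2.imwrite("pics/w11c.png",cv2.resize(im,None,fx=3,fy=3,interpolation=cv2.INTER_CUBIC))
E
```

```text
13.6833 [ 0.42686292 -0.2509821   0.21750159] [-0.64916194 -0.41161646 -0.65818017] 0.08509738834098256
```

View pics/w11c.png

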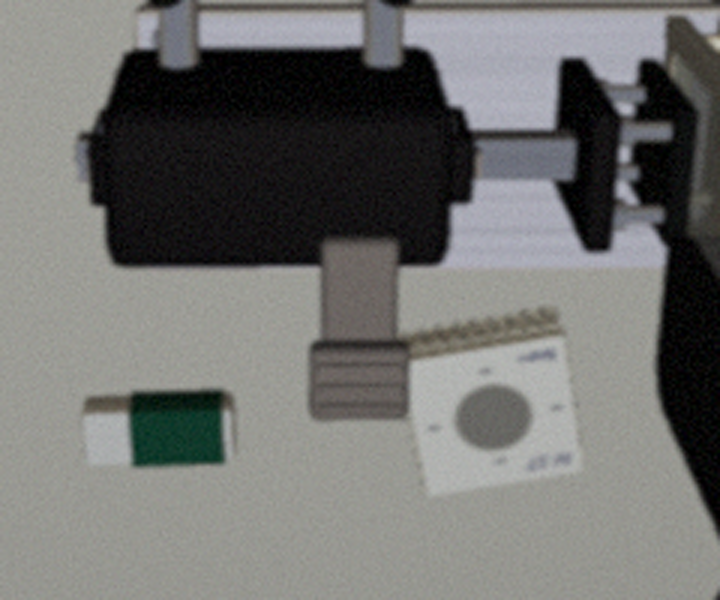

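```bash
python3 - <<'E'
from fit import *
import pickle
d=pickle.load(open("w11.pkl","rb"));p=np.load("pose.npy")
q=lambda a,b:(230+a/3,250+b/3)
for n,u,z in [("padface near",(697,115),.058),("jawplate near front",(617,110),.068),("jawplate near f",(617,110),.063),("jawpl far",(611,248),.068),("jawpl far",(611,248),.063),("housing far R",(450,262),.062),("housing far L",(107,262),.062),("tab",(359,380),.073),("tab corner",(310,418),.073),("tab corner",(407,417),.073),("tab c",(312,342),.073),("tabc",(408,345),.073),("collar front",(470,155),.04)]:
    print(n,inv(p,atz(d,q(*u),z)).round(1),atz(d,q(*u),z).round(4))
E
```

```text
padface near [-18.2  38.4] [ 0.4545 -0.1389  0.058 ]
jawplate near front [-23.6  15.2] [ 0.4536 -0.1627  0.068 ]
jawplate near f [-21.5  16.6] [ 0.4553 -0.1609  0.063 ]
jawpl far [14.1 16.9] [ 0.4902 -0.1538  0.068 ]
jawpl far [16.8 18.3] [ 0.4926 -0.1519  0.063 ]
housing far R [ 21.6 -22.8] [ 0.5052 -0.1913  0.062 ]
housing far L [  22.1 -111.5] [ 0.5225 -0.2783  0.062 ]
tab [ 49.7 -46.3] [ 0.5372 -0.209   0.073 ]
tab corner [ 61.2 -58.8] [ 0.5509 -0.2191  0.073 ]
tab corner [ 60.8 -33.6] [ 0.5456 -0.1944  0.073 ]
tab c [ 38.5 -58.6] [ 0.5286 -0.2232  0.073 ]
tabc [ 39.3 -34.1] [ 0.5247 -0.199   0.073 ]
collar front [  1.4 -15.6] [ 0.4839 -0.1881  0.04  ]
```

View pics/w11.png

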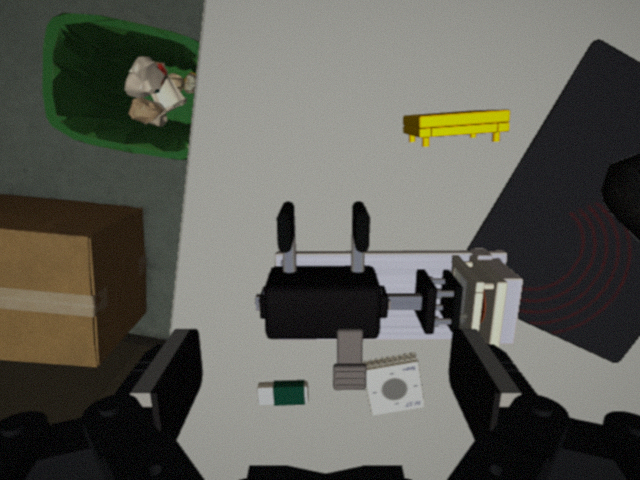

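Diff is 24 mm, or three teeth, so the jaw is at 32 mm (the pad face read 18 at the start and about 40–42 now). Going back down the same way.

Emit:
{"api": "play_rows", "payload": {
  "moves": [
    {"x": 0,"y": 0,"z": -2,"turn": 0,"jaw": 8.5},
    {"x": 0,"y": 0,"z": -3.5,"turn": 0,"jaw": 8.5},
    {"x": 0,"y": 0,"z": -3.5,"turn": 0,"jaw": 8.5},
    {"x": 0,"y": 0,"z": -3,"turn": 0,"jaw": 8.5},
    {"x": 0,"y": 0,"z": -2,"turn": 0,"jaw": 8.5},
    {"x": 0,"y": 0,"z": 0,"turn": 0,"jaw": 8.5},
    {"x": 0,"y": 0,"z": 0,"turn": 0,"jaw": 8.5},
    {"x": 0,"y": 0,"z": 0,"turn": 0,"jaw": 8.5}
  ]
}}

```text
t: 14.35
tool_pos: [0.4282, -0.2521, 0.081]
tool_rot: [-1.565, -0.158, 0.157]
contact_force: [0.8, -0.1, 0.3]
opening: 0.0848
```

Emit:
{"api": "play_rows", "payload": {
  "moves": [
    {"x": 0,"y": 0,"z": -1.5,"turn": 0,"jaw": 8.5},
    {"x": 0,"y": 0,"z": -1.5,"turn": 0,"jaw": 8.5},
    {"x": 0,"y": 0,"z": -1.5,"turn": 0,"jaw": 8.5},
    {"x": 0,"y": 0,"z": -1,"turn": 0,"jaw": 8.5},
    {"x": 0,"y": 0,"z": -0.5,"turn": 0,"jaw": 8.5},
    {"x": 0,"y": 0,"z": 0,"turn": 0,"jaw": 8.0},
    {"x": 0,"y": 0,"z": 0,"turn": 0,"jaw": 7.5},
    {"x": 0,"y": 0,"z": 0,"turn": 0,"jaw": 7.0}
  ]
}}

```text
t: 15.02
tool_pos: [0.4287, -0.2525, 0.0216]
tool_rot: [-1.567, -0.158, 0.156]
contact_force: [1.0, -0.2, 0.2]
opening: 0.0698
```

Emit:
{"api": "play_rows", "payload": {
  "moves": [
    {"x": 0,"y": 0,"z": 0,"turn": 0,"jaw": 6.7},
    {"x": 0,"y": 0,"z": 0,"turn": 0,"jaw": 6.3},
    {"x": 0,"y": 0,"z": 0,"turn": 0,"jaw": 6.0},
    {"x": 0,"y": 0,"z": 0,"turn": 0,"jaw": 6.0}
  ]
}}

```text
t: 15.35
tool_pos: [0.4286, -0.252, 0.022]
tool_rot: [-1.565, -0.158, 0.157]
contact_force: [-2.2, 3.7, 7.6]
opening: 0.0602
```

Emit:
{"api": "play_rows", "payload": {
  "moves": [
    {"x": 0,"y": 0,"z": 0,"turn": 0,"jaw": 5.7},
    {"x": 0,"y": 0,"z": 0,"turn": 0,"jaw": 5.4},
    {"x": 0,"y": 0,"z": 0,"turn": 0,"jaw": 5.2},
    {"x": 0,"y": 0,"z": 0,"turn": 0,"jaw": 5.2}
  ]
}}

```text
t: 15.68
tool_pos: [0.4288, -0.252, 0.0226]
tool_rot: [-1.565, -0.158, 0.157]
contact_force: [-3.0, 4.3, 11.9]
opening: 0.0521
```

Emit:
{"api": "play_rows", "payload": {
  "moves": [
    {"x": 0,"y": 0,"z": 0,"turn": 0,"jaw": 5.0},
    {"x": 0,"y": 0,"z": 0,"turn": 0,"jaw": 4.9},
    {"x": 0,"y": 0,"z": 0,"turn": 0,"jaw": 4.9}
  ]
}}

```text
t: 15.93
tool_pos: [0.4289, -0.252, 0.0229]
tool_rot: [-1.565, -0.158, 0.157]
contact_force: [-3.5, 5.4, 13.3]
opening: 0.0492
```

Emit:
{"api": "play_rows", "payload": {
  "moves": [
    {"x": 0,"y": 0,"z": 0,"turn": 0,"jaw": 4.7},
    {"x": 0,"y": 0,"z": 0,"turn": 0,"jaw": 4.6},
    {"x": 0,"y": 0,"z": 0,"turn": 0,"jaw": 4.6}
  ]
}}

```text
t: 16.18
tool_pos: [0.429, -0.252, 0.0231]
tool_rot: [-1.565, -0.158, 0.157]
contact_force: [-4.9, 5.4, 15.1]
opening: 0.0465
```

Emit:
{"api": "play_rows", "payload": {
  "moves": [
    {"x": 0,"y": 0,"z": 0,"turn": 0,"jaw": 5.2},
    {"x": 0,"y": 0,"z": 0,"turn": 0,"jaw": 5.8},
    {"x": 0,"y": 0,"z": 0,"turn": 0,"jaw": 6.4},
    {"x": 0,"y": 0,"z": 0,"turn": 0,"jaw": 7.0},
    {"x": 0,"y": 0,"z": 0,"turn": 0,"jaw": 7.0},
    {"x": 0,"y": 0,"z": 0,"turn": 0,"jaw": 7.0}
  ]
}}

```text
t: 16.68
tool_pos: [0.4276, -0.2519, 0.0201]
tool_rot: [-1.565, -0.157, 0.158]
contact_force: [0.1, 0.2, -0.5]
opening: 0.0698
```

Emit:
{"api": "play_rows", "payload": {
  "moves": [
    {"x": 0,"y": 0,"z": 0,"turn": 0,"jaw": 6.7},
    {"x": 0,"y": 0,"z": 0,"turn": 0,"jaw": 6.3},
    {"x": 0,"y": 0,"z": 0,"turn": 0,"jaw": 6.0},
    {"x": 0,"y": 0,"z": 0,"turn": 0,"jaw": 6.0}
  ]
}}

```text
t: 17.02
tool_pos: [0.4278, -0.2522, 0.0214]
tool_rot: [-1.565, -0.157, 0.158]
contact_force: [-4.0, 1.5, 8.1]
opening: 0.0603
```

Emit:
{"api": "play_rows", "payload": {
  "moves": [
    {"x": 0,"y": 0,"z": 0,"turn": 0,"jaw": 5.8},
    {"x": 0,"y": 0,"z": 0,"turn": 0,"jaw": 5.6},
    {"x": 0,"y": 0,"z": 0,"turn": 0,"jaw": 5.6}
  ]
}}

```text
t: 17.27
tool_pos: [0.4278, -0.2522, 0.0222]
tool_rot: [-1.565, -0.157, 0.159]
contact_force: [-6.4, 2.7, 14.0]
opening: 0.0564
```

Emit:
{"api": "play_rows", "payload": {
  "moves": [
    {"x": 0,"y": 0,"z": 0,"turn": 0,"jaw": 5.4},
    {"x": 0,"y": 0,"z": 0,"turn": 0,"jaw": 5.2},
    {"x": 0,"y": 0,"z": 0,"turn": 0,"jaw": 5.2}
  ]
}}

```text
t: 17.52
tool_pos: [0.428, -0.2522, 0.0228]
tool_rot: [-1.565, -0.157, 0.159]
contact_force: [-8.1, 3.9, 17.7]
opening: 0.0525
```

Emit:
{"api": "play_rows", "payload": {
  "moves": [
    {"x": 0,"y": 0,"z": 0,"turn": 0,"jaw": 5.0},
    {"x": 0,"y": 0,"z": 0,"turn": 0,"jaw": 4.9},
    {"x": 0,"y": 0,"z": 0,"turn": 0,"jaw": 4.9}
  ]
}}

```text
t: 17.77
tool_pos: [0.4282, -0.2522, 0.023]
tool_rot: [-1.565, -0.157, 0.159]
contact_force: [-8.6, 4.6, 19.6]
opening: 0.049
```

```bash
python3 - <<'E'
from fit import *
o=ctrl.get_obs(); print(o["t"],o["contact_force"],o["opening"],o["wrist_torque"])
snap("scene","sc12",(260,220,350,290),8); snap("side","s12",(250,200,350,280),7)
E
```

```text
17.7667 [-8.6494623   4.57137597 19.55079479] 0.04900171878396395 [0.90913618 1.15873471 0.19710925]
```

View pics/sc12.png

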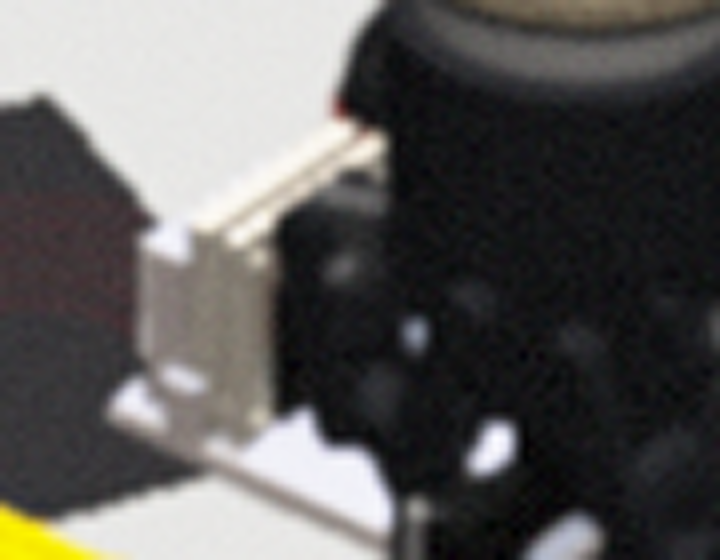

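The gap line on the holder's top, crop about (300,190), is now thin but still visible. I'll finish this tooth.

Emit:
{"api": "play_rows", "payload": {
  "moves": [
    {"x": 0,"y": 0,"z": 0,"turn": 0,"jaw": 4.8},
    {"x": 0,"y": 0,"z": 0,"turn": 0,"jaw": 4.7},
    {"x": 0,"y": 0,"z": 0,"turn": 0,"jaw": 4.7}
  ]
}}

```text
t: 18.12
tool_pos: [0.4283, -0.2522, 0.0231]
tool_rot: [-1.564, -0.157, 0.159]
contact_force: [-7.2, 5.1, 18.6]
opening: 0.0474
```

```bash
python3 - <<'E'
from fit import *
snap("scene","sc13",(260,220,350,290),8)
E
```

Emit:
{"api": "play_rows", "payload": {
  "moves": [
    {"x": 0,"y": 0,"z": 0,"turn": 0,"jaw": 5.2},
    {"x": 0,"y": 0,"z": 0,"turn": 0,"jaw": 5.8},
    {"x": 0,"y": 0,"z": 0,"turn": 0,"jaw": 6.4},
    {"x": 0,"y": 0,"z": 0,"turn": 0,"jaw": 7.0},
    {"x": 0,"y": 0,"z": 0,"turn": 0,"jaw": 7.0},
    {"x": 0,"y": 0,"z": 0,"turn": 0,"jaw": 7.0}
  ]
}}

```text
t: 18.67
tool_pos: [0.4277, -0.2517, 0.0201]
tool_rot: [-1.565, -0.157, 0.158]
contact_force: [-0.1, 0.7, -0.3]
opening: 0.0697
```

View pics/sc13.png

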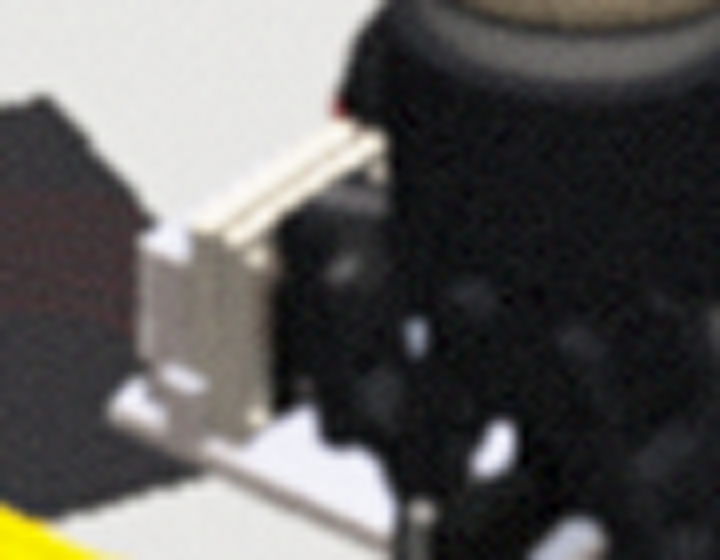

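Force levelled off at about 19 and then 18.6, so the front half is sliding on its pins, not yet bottomed. By the geometry it shuts near jaw 49.6 mm and is crushed above 53.6 mm. I'll squeeze partially in small steps towards about 51.4 mm (opening 57 mm).

Emit:
{"api": "play_rows", "payload": {
  "moves": [
    {"x": 0,"y": 0,"z": 0,"turn": 0,"jaw": 6.7},
    {"x": 0,"y": 0,"z": 0,"turn": 0,"jaw": 6.4},
    {"x": 0,"y": 0,"z": 0,"turn": 0,"jaw": 6.2},
    {"x": 0,"y": 0,"z": 0,"turn": 0,"jaw": 6.2}
  ]
}}

```text
t: 19.0
tool_pos: [0.4279, -0.2521, 0.0209]
tool_rot: [-1.565, -0.157, 0.158]
contact_force: [-1.9, 1.1, 5.5]
opening: 0.0617
```

Emit:
{"api": "play_rows", "payload": {
  "moves": [
    {"x": 0,"y": 0,"z": 0,"turn": 0,"jaw": 6.1},
    {"x": 0,"y": 0,"z": 0,"turn": 0,"jaw": 6.0},
    {"x": 0,"y": 0,"z": 0,"turn": 0,"jaw": 6.0}
  ]
}}

```text
t: 19.25
tool_pos: [0.428, -0.2521, 0.0212]
tool_rot: [-1.565, -0.157, 0.158]
contact_force: [-3.7, 1.0, 6.9]
opening: 0.0601
```

Emit:
{"api": "play_rows", "payload": {
  "moves": [
    {"x": 0,"y": 0,"z": 0,"turn": 0,"jaw": 5.9},
    {"x": 0,"y": 0,"z": 0,"turn": 0,"jaw": 5.85},
    {"x": 0,"y": 0,"z": 0,"turn": 0,"jaw": 5.85}
  ]
}}

```text
t: 19.5
tool_pos: [0.428, -0.2521, 0.0215]
tool_rot: [-1.565, -0.157, 0.158]
contact_force: [-3.3, 1.9, 9.2]
opening: 0.0587
```

```bash
python3 - <<'E'
from fit import *
o=ctrl.get_obs(); print(o["t"],o["contact_force"],o["opening"],o["wrist_torque"])
snap("scene","sc14",(260,220,350,290),8)
E
```

```text
19.5 [-3.34250069  1.91165645  9.22443578] 0.05868584546575329 [0.38303162 0.63914365 0.10717791]
```

View pics/sc14.png

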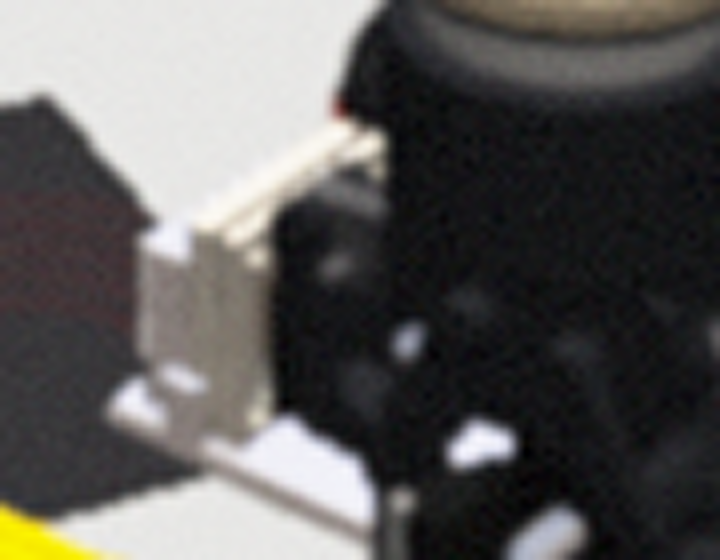

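Emit:
{"api": "play_rows", "payload": {
  "moves": [
    {"x": 0,"y": 0,"z": 0,"turn": 0,"jaw": 5.8},
    {"x": 0,"y": 0,"z": 0,"turn": 0,"jaw": 5.75},
    {"x": 0,"y": 0,"z": 0,"turn": 0,"jaw": 5.7},
    {"x": 0,"y": 0,"z": 0,"turn": 0,"jaw": 5.7}
  ]
}}

```text
t: 19.88
tool_pos: [0.428, -0.2521, 0.0218]
tool_rot: [-1.565, -0.157, 0.158]
contact_force: [-4.8, 1.7, 10.3]
opening: 0.0573
```

```bash
python3 - <<'E'
from fit import *
o=ctrl.get_obs(); print(o["t"],o["contact_force"],o["opening"],o["wrist_torque"])
snap("scene","sc15",(260,220,350,290),8)
E
```

```text
19.8833 [-4.75093371  1.66626912 10.34184306] 0.05730509085399514 [0.45097023 0.75421919 0.10908549]
```

View pics/sc15.png

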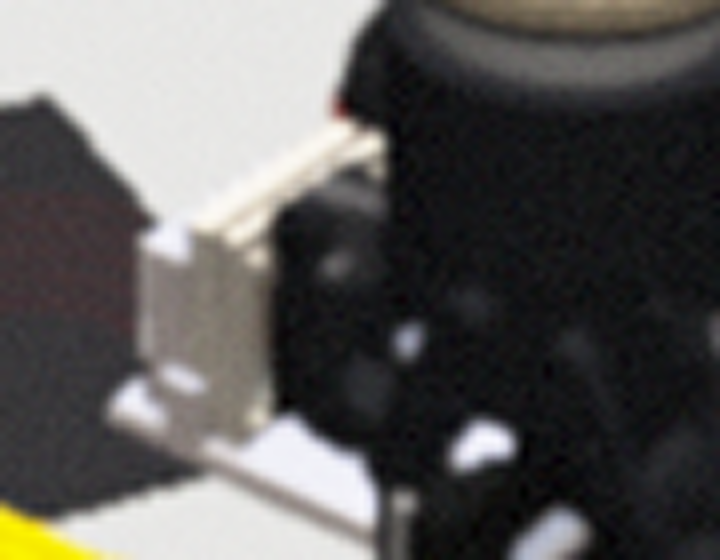

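```bash
python3 - <<'E'
import cv2,numpy as np
I={k:cv2.imread(f"pics/sc{k}.png",0).astype(float)[120:440,150:272] for k in (12,13,14,15)}
for a,b in((12,13),(13,14),(14,15)): print(a,b,np.abs(I[a]-I[b]).mean().round(2))
# profile across holder top perpendicular to gap
for k in I: 
    im=cv2.imread(f"pics/sc{k}.png",0).astype(float)
    prof=[np.mean([im[int(225-0.72*t+s),int(215+t+s)] for t in range(10,120,2)]) for s in range(-18,34,3)]
    print(k,np.round(prof).astype(int))
E
```

```text
12 13 4.06
13 14 2.38
14 15 1.73
12 [234 237 241 245 246 245 237 220 202 198 209 216 205 174 131  94  74  67]
13 [233 237 241 245 246 244 237 225 216 221 232 237 224 189 142 100  77  69]
14 [233 237 241 244 246 245 239 227 212 203 197 184 157 121  91  74  68  66]
15 [233 237 241 244 246 244 238 226 213 208 206 194 165 126  92  74  69  68]
```

The front half moved from sc13 to sc14 but not from sc14 to sc15, although the jaw advanced another 0.7 mm. So it has bottomed and is shut; I stop here, let go and check from above.

Emit:
{"api": "play_rows", "payload": {
  "moves": [
    {"x": 0,"y": 0,"z": 0,"turn": 0,"jaw": 6.2},
    {"x": 0,"y": 0,"z": 0,"turn": 0,"jaw": 6.8},
    {"x": 0,"y": 0,"z": 0,"turn": 0,"jaw": 7.5},
    {"x": 0,"y": 0,"z": 0,"turn": 0,"jaw": 8.2},
    {"x": 0,"y": 0,"z": 0,"turn": 0,"jaw": 8.5},
    {"x": 0,"y": 0,"z": 2,"turn": 0,"jaw": 8.5},
    {"x": 0,"y": 0,"z": 3.5,"turn": 0,"jaw": 8.5},
    {"x": 0,"y": 0,"z": 4,"turn": 0,"jaw": 8.5}
  ]
}}

```text
t: 20.6
tool_pos: [0.4261, -0.2503, 0.1136]
tool_rot: [-1.561, -0.154, 0.161]
contact_force: [0.9, -1.8, 0.3]
opening: 0.0852
```

Emit:
{"api": "play_rows", "payload": {
  "moves": [
    {"x": -1,"y": 2,"z": 4,"turn": 0,"jaw": 8.5},
    {"x": -1,"y": 3,"z": 3.5,"turn": 0,"jaw": 8.5},
    {"x": -1,"y": 3,"z": 2,"turn": 0,"jaw": 8.5},
    {"x": -1,"y": 2,"z": 1,"turn": 0,"jaw": 8.5},
    {"x": 0,"y": 0,"z": 0,"turn": 0,"jaw": 8.5},
    {"x": 0,"y": 0,"z": 0,"turn": 0,"jaw": 8.5},
    {"x": 0,"y": 0,"z": 0,"turn": 0,"jaw": 8.5}
  ]
}}

```text
t: 21.18
tool_pos: [0.3899, -0.1572, 0.212]
tool_rot: [-1.565, -0.157, 0.158]
contact_force: [0.3, 0.2, -0.3]
opening: 0.0851
```

```bash
python3 - <<'E'
from fit import *
import pickle
d=snap("wrist","w16"); o=ctrl.get_obs(); print(o["t"],o["tool_pos"],o["contact_force"],o["opening"]); pickle.dump(d,open("w16.pkl","wb"))
p=np.load("pose.npy"); c=proj(d,cl(p,(0,45,50))); print(c)
a,b=int(c[0])-80,int(c[1])-60
print(a,b); im=d["img"][max(b,0):b+120,max(a,0):a+160,::-1]; cv2.imwrite("pics/w16c.png",cv2.resize(im,None,fx=4.8,fy=4.8,interpolation=cv2.INTER_CUBIC))
E
```

```text
21.2333 [ 0.38974162 -0.15737611  0.21157765] [0.16509442 0.4301548  0.10451152] 0.08472717179688423
[340.06917685 329.07337041]
260 269
```

View pics/w16c.png

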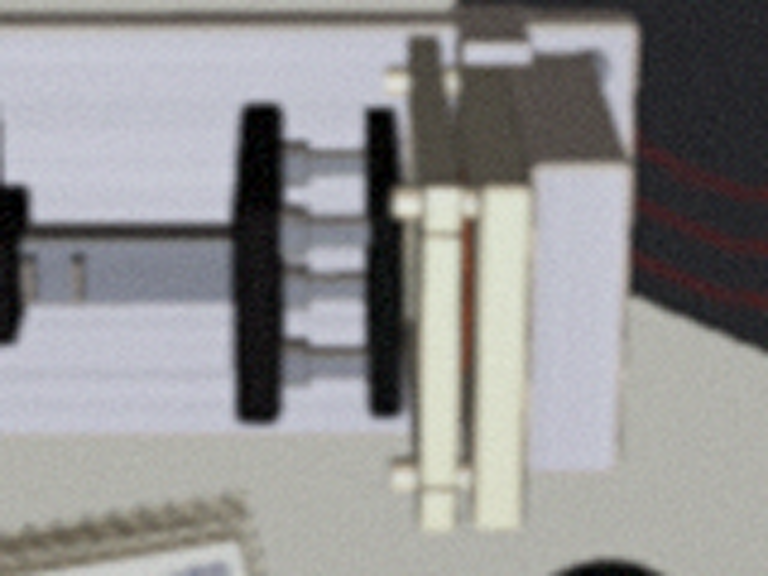

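View pics/w16.png

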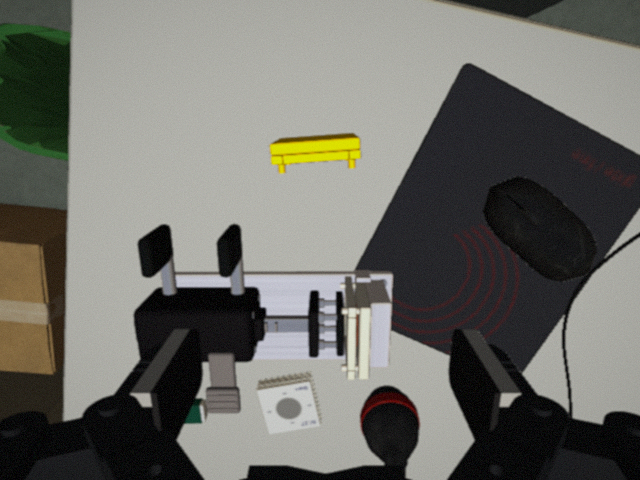

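```bash
python3 - <<'E'
from fit import *
import pickle
p=np.load("pose.npy")
d=pickle.load(open("w16.pkl","rb"))
q=lambda a,b:(260+a/4.8,269+b/4.8)
for n,u,z in [("back far face far",(524,528),.074),("back far face near",(530,187),.074),("back front far",(475,528),.074),("back front near",(482,187),.074),("front back far",(455,528),.074),("front back near",(462,187),.074),("front face far",(419,528),.074),("front face near",(426,187),.074),("pad face far",(400,412),.058),("pad face near",(396,112),.058),("pad back far",(370,412),.058),("plate front far",(281,418),.068),("plate front near",(283,106),.068),("plate front far",(281,418),.058),("plate front near",(283,106),.058),("plate back far",(238,418),.068)]:
    print(n,inv(p,atz(d,q(*u),z)).round(1))
E
```

```text
back far face far [29.1 66.7]
back far face near [-29.9  65.3]
back front far [29.1 59. ]
back front near [-29.8  58.2]
front back far [29.2 55.8]
front back near [-29.8  55.2]
front face far [29.2 50.2]
front face near [-29.8  49.9]
pad face far [18.2 47.6]
pad face near [-34.9  45.9]
pad back far [18.2 42.7]
plate front far [13.3 28.3]
plate front near [-40.1  28.5]
plate front far [19.5 28.2]
plate front near [-35.8  28.4]
plate back far [13.3 21.5]
```

The check from above disagrees with that conclusion. The jaw plate measures only 4 teeth in (J≈40), and the holder still shows a gap of about 2 mm. The fifth stroke stopped just short of its click because the rubber gives under load, so the partial squeeze barely touched the holder. I'll redo the fifth stroke deeper; even at the 44 mm stop the jaw reaches only 50 mm, or 15 N, which is safe.

Emit:
{"api": "play_rows", "payload": {
  "moves": [
    {"x": 1,"y": -2.5,"z": -2,"turn": 0,"jaw": 8.5},
    {"x": 1,"y": -2.5,"z": -3,"turn": 0,"jaw": 8.5},
    {"x": 1,"y": -2.5,"z": -3,"turn": 0,"jaw": 8.5},
    {"x": 1,"y": -2.5,"z": -3,"turn": 0,"jaw": 8.5},
    {"x": 0,"y": 0,"z": -2,"turn": 0,"jaw": 8.5},
    {"x": 0,"y": 0,"z": 0,"turn": 0,"jaw": 8.5},
    {"x": 0,"y": 0,"z": 0,"turn": 0,"jaw": 8.5},
    {"x": 0,"y": 0,"z": 0,"turn": 0,"jaw": 8.5}
  ]
}}

```text
t: 21.9
tool_pos: [0.4302, -0.2574, 0.0832]
tool_rot: [-1.565, -0.157, 0.157]
contact_force: [-0.4, 0.0, 0.0]
opening: 0.0852
```

Emit:
{"api": "play_rows", "payload": {
  "moves": [
    {"x": 0,"y": 0,"z": -1.5,"turn": 0,"jaw": 8.5},
    {"x": 0,"y": 0,"z": -1.5,"turn": 0,"jaw": 8.5},
    {"x": 0,"y": 0,"z": -1.5,"turn": 0,"jaw": 8.5},
    {"x": 0,"y": 0,"z": -1.5,"turn": 0,"jaw": 8.5},
    {"x": 0,"y": 0,"z": -1,"turn": 0,"jaw": 8.5},
    {"x": 0,"y": 0,"z": 0,"turn": 0,"jaw": 8.0},
    {"x": 0,"y": 0,"z": 0,"turn": 0,"jaw": 7.5},
    {"x": 0,"y": 0,"z": 0,"turn": 0,"jaw": 7.0}
  ]
}}

```text
t: 22.57
tool_pos: [0.4297, -0.2553, 0.0136]
tool_rot: [-1.561, -0.156, 0.158]
contact_force: [-3.1, 9.1, 3.8]
opening: 0.0703
```

Emit:
{"api": "play_rows", "payload": {
  "moves": [
    {"x": 0,"y": 0,"z": 0,"turn": 0,"jaw": 6.5},
    {"x": 0,"y": 0,"z": 0,"turn": 0,"jaw": 6.0},
    {"x": 0,"y": 0,"z": 0,"turn": 0,"jaw": 5.6},
    {"x": 0,"y": 0,"z": 0,"turn": 0,"jaw": 5.2},
    {"x": 0,"y": 0,"z": 0,"turn": 0,"jaw": 4.9},
    {"x": 0,"y": 0,"z": 0,"turn": 0,"jaw": 4.9}
  ]
}}

```text
t: 23.07
tool_pos: [0.4294, -0.2519, 0.0142]
tool_rot: [-1.553, -0.155, 0.159]
contact_force: [-6.4, 22.4, 16.1]
opening: 0.0494
```

Emit:
{"api": "play_rows", "payload": {
  "moves": [
    {"x": 0,"y": 0,"z": 0,"turn": 0,"jaw": 4.7},
    {"x": 0,"y": 0,"z": 0,"turn": 0,"jaw": 4.6},
    {"x": 0,"y": 0,"z": 0,"turn": 0,"jaw": 4.6}
  ]
}}

```text
t: 23.32
tool_pos: [0.4294, -0.2519, 0.0145]
tool_rot: [-1.552, -0.155, 0.159]
contact_force: [-6.5, 22.3, 18.3]
opening: 0.0462
```

Emit:
{"api": "play_rows", "payload": {
  "moves": [
    {"x": 0,"y": 0,"z": 0,"turn": 0,"jaw": 4.5},
    {"x": 0,"y": 0,"z": 0,"turn": 0,"jaw": 4.4},
    {"x": 0,"y": 0,"z": 0,"turn": 0,"jaw": 4.4}
  ]
}}

```text
t: 23.57
tool_pos: [0.4295, -0.2519, 0.0146]
tool_rot: [-1.553, -0.155, 0.159]
contact_force: [-7.3, 23.8, 19.3]
opening: 0.0444
```

Emit:
{"api": "play_rows", "payload": {
  "moves": [
    {"x": 0,"y": 0,"z": 0,"turn": 0,"jaw": 5.2},
    {"x": 0,"y": 0,"z": 0,"turn": 0,"jaw": 5.8},
    {"x": 0,"y": 0,"z": 0,"turn": 0,"jaw": 6.4},
    {"x": 0,"y": 0,"z": 0,"turn": 0,"jaw": 7.0},
    {"x": 0,"y": 0,"z": 0,"turn": 0,"jaw": 7.0},
    {"x": 0,"y": 0,"z": 0,"turn": 0,"jaw": 7.0}
  ]
}}

```text
t: 24.07
tool_pos: [0.4297, -0.2551, 0.0128]
tool_rot: [-1.561, -0.157, 0.157]
contact_force: [0.5, 9.0, -1.3]
opening: 0.07
```

My return move missed: it landed 5 mm off in y and 7 mm low, because a clipped row on the way up wasn't made up. One paddle is still pressed, so I'll open fully and re-centre.

Emit:
{"api": "play_rows", "payload": {
  "moves": [
    {"x": 0,"y": 0,"z": 0,"turn": 0,"jaw": 7.8},
    {"x": 0,"y": 0,"z": 0,"turn": 0,"jaw": 8.5},
    {"x": 0,"y": 0,"z": 0,"turn": 0,"jaw": 8.5}
  ]
}}

```text
t: 24.32
tool_pos: [0.431, -0.2583, 0.0142]
tool_rot: [-1.568, -0.159, 0.156]
contact_force: [0.2, 0.3, 0.4]
opening: 0.0846
```

Emit:
{"api": "play_rows", "payload": {
  "moves": [
    {"x": -0.3,"y": 0.65,"z": 0.6,"turn": 0,"jaw": 8.5},
    {"x": 0,"y": 0,"z": 2,"turn": 0,"jaw": 8.5},
    {"x": 0,"y": 0,"z": 3,"turn": 0,"jaw": 8.5},
    {"x": 0,"y": 0,"z": 3,"turn": 0,"jaw": 8.5},
    {"x": -1,"y": 2.5,"z": 3,"turn": 0,"jaw": 8.5},
    {"x": -1,"y": 2.5,"z": 3,"turn": 0,"jaw": 8.5},
    {"x": -1,"y": 2.5,"z": 3,"turn": 0,"jaw": 8.5},
    {"x": -1,"y": 2.5,"z": 2,"turn": 0,"jaw": 8.5}
  ]
}}

```text
t: 24.98
tool_pos: [0.3871, -0.1502, 0.2129]
tool_rot: [-1.569, -0.16, 0.153]
contact_force: [0.4, -1.4, 1.1]
opening: 0.085
```

Emit:
{"api": "play_rows", "payload": {
  "moves": [
    {"x": 0,"y": 0,"z": 0,"turn": 0,"jaw": 8.5},
    {"x": 0,"y": 0,"z": 0,"turn": 0,"jaw": 8.5},
    {"x": 0,"y": 0,"z": 0,"turn": 0,"jaw": 8.5},
    {"x": 0,"y": 0,"z": 0,"turn": 0,"jaw": 8.5}
  ]
}}

```text
t: 25.32
tool_pos: [0.3865, -0.1508, 0.2074]
tool_rot: [-1.564, -0.155, 0.158]
contact_force: [0.5, -0.2, -0.7]
opening: 0.085
```

```bash
cat > ov.py <<'E'
from fit import *
import pickle,sys
n=sys.argv[1]
d=snap("wrist",n); o=ctrl.get_obs(); print(o["t"],o["tool_pos"],o["contact_force"],o["opening"]); pickle.dump(d,open(n+".pkl","wb"))
p=np.load("pose.npy"); c=proj(d,cl(p,(0,45,50)))
a,b=int(c[0])-80,int(c[1])-60
print(a,b); im=d["img"][max(b,0):b+120,max(a,0):a+160,::-1]; cv2.imwrite("pics/"+n+"c.png",cv2.resize(im,None,fx=4.8,fy=4.8,interpolation=cv2.INTER_CUBIC))
E
python3 ov.py w17
```

```text
25.3667 [ 0.38644565 -0.15084908  0.20719781] [-0.24880239  0.06098402  0.72467821] 0.08468919805546497
251 274
```

View pics/w17c.png

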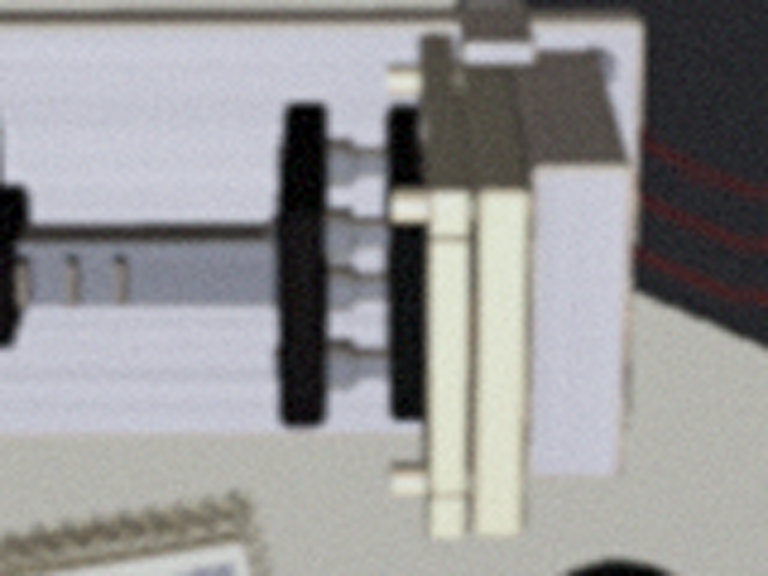

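The fifth tooth has now clicked: there is one more tooth past the collar, the pad is loaded on the holder, and the gap is down to a thin line at crop (473,300). I'll go back to the trigger, checking position this time.

Emit:
{"api": "play_rows", "payload": {
  "moves": [
    {"x": 1,"y": -2.5,"z": -2,"turn": 0,"jaw": 8.5},
    {"x": 1,"y": -2.5,"z": -3,"turn": 0,"jaw": 8.5},
    {"x": 1,"y": -2.5,"z": -3,"turn": 0,"jaw": 8.5},
    {"x": 1,"y": -2.5,"z": -3,"turn": 0,"jaw": 8.5},
    {"x": 0.1,"y": -0.1,"z": -1.5,"turn": 0,"jaw": 8.5},
    {"x": 0,"y": 0,"z": 0,"turn": 0,"jaw": 8.5},
    {"x": 0,"y": 0,"z": 0,"turn": 0,"jaw": 8.5},
    {"x": 0,"y": 0,"z": 0,"turn": 0,"jaw": 8.5}
  ]
}}

```text
t: 26.03
tool_pos: [0.4281, -0.2518, 0.0841]
tool_rot: [-1.565, -0.157, 0.157]
contact_force: [0.1, 0.2, -0.3]
opening: 0.0851
```

Emit:
{"api": "play_rows", "payload": {
  "moves": [
    {"x": 0,"y": 0,"z": 0,"turn": 0,"jaw": 8.5},
    {"x": 0,"y": 0,"z": 0,"turn": 0,"jaw": 8.5}
  ]
}}

```text
t: 26.2
tool_pos: [0.4288, -0.2519, 0.0855]
tool_rot: [-1.567, -0.16, 0.156]
contact_force: [-0.8, -0.1, -0.5]
opening: 0.0851
```

Emit:
{"api": "play_rows", "payload": {
  "moves": [
    {"x": -0.05,"y": 0,"z": -1.5,"turn": 0,"jaw": 8.5},
    {"x": 0,"y": 0,"z": -2,"turn": 0,"jaw": 8.5},
    {"x": 0,"y": 0,"z": -1.8,"turn": 0,"jaw": 8.5},
    {"x": 0,"y": 0,"z": -1.2,"turn": 0,"jaw": 8.5},
    {"x": 0,"y": 0,"z": 0,"turn": 0,"jaw": 8.5},
    {"x": 0,"y": 0,"z": 0,"turn": 0,"jaw": 8.0},
    {"x": 0,"y": 0,"z": 0,"turn": 0,"jaw": 7.5},
    {"x": 0,"y": 0,"z": 0,"turn": 0,"jaw": 7.0}
  ]
}}

```text
t: 26.87
tool_pos: [0.4285, -0.2524, 0.0203]
tool_rot: [-1.567, -0.159, 0.156]
contact_force: [0.2, -0.1, -0.5]
opening: 0.0699
```

Emit:
{"api": "play_rows", "payload": {
  "moves": [
    {"x": 0,"y": 0,"z": 0,"turn": 0,"jaw": 6.7},
    {"x": 0,"y": 0,"z": 0,"turn": 0,"jaw": 6.4},
    {"x": 0,"y": 0,"z": 0,"turn": 0,"jaw": 6.2},
    {"x": 0,"y": 0,"z": 0,"turn": 0,"jaw": 6.2}
  ]
}}

```text
t: 27.2
tool_pos: [0.4282, -0.2521, 0.0206]
tool_rot: [-1.566, -0.158, 0.157]
contact_force: [-3.1, 3.0, 8.7]
opening: 0.0622
```

Emit:
{"api": "play_rows", "payload": {
  "moves": [
    {"x": 0,"y": 0,"z": 0,"turn": 0,"jaw": 6.1},
    {"x": 0,"y": 0,"z": 0,"turn": 0,"jaw": 6.0},
    {"x": 0,"y": 0,"z": 0,"turn": 0,"jaw": 6.0}
  ]
}}

```text
t: 27.45
tool_pos: [0.4283, -0.2521, 0.021]
tool_rot: [-1.565, -0.158, 0.157]
contact_force: [-4.8, 3.3, 11.3]
opening: 0.0601
```

Emit:
{"api": "play_rows", "payload": {
  "moves": [
    {"x": 0,"y": 0,"z": 0,"turn": 0,"jaw": 5.9},
    {"x": 0,"y": 0,"z": 0,"turn": 0,"jaw": 5.85},
    {"x": 0,"y": 0,"z": 0,"turn": 0,"jaw": 5.85}
  ]
}}

```text
t: 27.7
tool_pos: [0.4282, -0.2521, 0.0213]
tool_rot: [-1.565, -0.158, 0.157]
contact_force: [-6.1, 4.1, 14.2]
opening: 0.0587
```

Emit:
{"api": "play_rows", "payload": {
  "moves": [
    {"x": 0,"y": 0,"z": 0,"turn": 0,"jaw": 5.8},
    {"x": 0,"y": 0,"z": 0,"turn": 0,"jaw": 5.75},
    {"x": 0,"y": 0,"z": 0,"turn": 0,"jaw": 5.7},
    {"x": 0,"y": 0,"z": 0,"turn": 0,"jaw": 5.7}
  ]
}}

```text
t: 28.03
tool_pos: [0.4283, -0.2522, 0.0216]
tool_rot: [-1.565, -0.158, 0.157]
contact_force: [-6.5, 5.6, 16.8]
opening: 0.0571
```

The squeeze is clearly firmer this time: 16.8 N at 57 mm, against 10 N when the pad hung free. I'll let go and check from above.

Emit:
{"api": "play_rows", "payload": {
  "moves": [
    {"x": 0,"y": 0,"z": 0,"turn": 0,"jaw": 6.2},
    {"x": 0,"y": 0,"z": 0,"turn": 0,"jaw": 6.8},
    {"x": 0,"y": 0,"z": 0,"turn": 0,"jaw": 7.6},
    {"x": 0,"y": 0,"z": 0,"turn": 0,"jaw": 8.4},
    {"x": 0,"y": 0,"z": 0,"turn": 0,"jaw": 8.5},
    {"x": 0,"y": 0,"z": 2,"turn": 0,"jaw": 8.5},
    {"x": 0,"y": 0,"z": 3,"turn": 0,"jaw": 8.5},
    {"x": 0,"y": 0,"z": 3,"turn": 0,"jaw": 8.5}
  ]
}}

```text
t: 28.7
tool_pos: [0.4264, -0.2509, 0.0981]
tool_rot: [-1.563, -0.155, 0.159]
contact_force: [0.3, -0.5, 0.7]
opening: 0.0849
```

Emit:
{"api": "play_rows", "payload": {
  "moves": [
    {"x": -1,"y": 2.5,"z": 3,"turn": 0,"jaw": 8.5},
    {"x": -1,"y": 2.5,"z": 3,"turn": 0,"jaw": 8.5},
    {"x": -1,"y": 2.5,"z": 3,"turn": 0,"jaw": 8.5},
    {"x": -1,"y": 2.5,"z": 1.5,"turn": 0,"jaw": 8.5},
    {"x": 0,"y": 0,"z": 0,"turn": 0,"jaw": 8.5},
    {"x": 0,"y": 0,"z": 0,"turn": 0,"jaw": 8.5},
    {"x": 0,"y": 0,"z": 0,"turn": 0,"jaw": 8.5},
    {"x": 0,"y": 0,"z": 0,"turn": 0,"jaw": 8.5}
  ]
}}

```text
t: 29.37
tool_pos: [0.387, -0.1519, 0.2022]
tool_rot: [-1.564, -0.155, 0.158]
contact_force: [0.0, 0.6, -0.0]
opening: 0.085
```

```bash
python3 ov.py w18
```

```text
29.4167 [ 0.38700711 -0.15191191  0.20205981] [0.5879653  0.08928641 0.63742864] 0.08473495670752017
252 277
```

View pics/w18c.png

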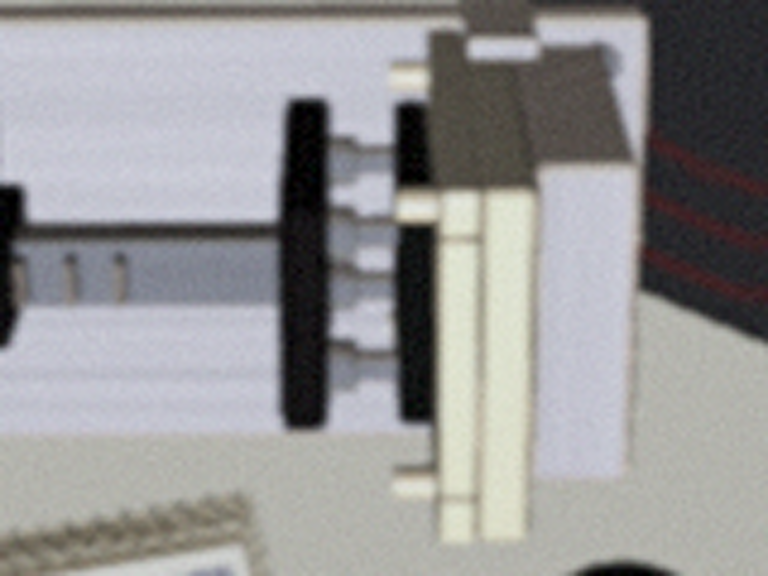

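```bash
python3 - <<'E'
import pickle,cv2,numpy as np
from fit import *
p=np.load("pose.npy")
for n in ("w16","w17","w18"):
    d=pickle.load(open(n+".pkl","rb")); g=cv2.cvtColor(d["img"],cv2.COLOR_RGB2GRAY).astype(np.float32)
    P=[]
    ys=np.arange(44,76,.25)
    xs=np.concatenate([np.arange(-14,16,.5)])
    M=np.array([[proj(d,cl(p,(x,y,74))) for y in ys] for x in xs]).astype(np.float32)
    v=cv2.remap(g,M[...,0],M[...,1],cv2.INTER_CUBIC).mean(0)
    print(n,[(float(y),int(i)) for y,i in zip(ys,v)][0:100:1][::2])
    # half-level edges
    h=130; e=[round(float(ys[i]+(h-v[i])/(v[i+1]-v[i])*.25),2) for i in range(len(v)-1) if (v[i]-h)*(v[i+1]-h)<0]; print("edges",e)
E
```

```text
w16 [(44.0, 54), (44.5, 54), (45.0, 53), (45.5, 58), (46.0, 70), (46.5, 88), (47.0, 105), (47.5, 109), (48.0, 106), (48.5, 102), (49.0, 119), (49.5, 156), (50.0, 190), (50.5, 211), (51.0, 218), (51.5, 220), (52.0, 219), (52.5, 219), (53.0, 219), (53.5, 218), (54.0, 215), (54.5, 201), (55.0, 174), (55.5, 135), (56.0, 98), (56.5, 79), (57.0, 81), (57.5, 105), (58.0, 142), (58.5, 179), (59.0, 203), (59.5, 215), (60.0, 218), (60.5, 219), (61.0, 218), (61.5, 218), (62.0, 218), (62.5, 218), (63.0, 218), (63.5, 217), (64.0, 214), (64.5, 205), (65.0, 189), (65.5, 175), (66.0, 171), (66.5, 178), (67.0, 186), (67.5, 189), (68.0, 190), (68.5, 190)]
edges [49.15, 55.56, 57.84]
w17 [(44.0, 161), (44.5, 141), (45.0, 112), (45.5, 80), (46.0, 61), (46.5, 56), (47.0, 56), (47.5, 57), (48.0, 57), (48.5, 55), (49.0, 55), (49.5, 57), (50.0, 71), (50.5, 102), (51.0, 142), (51.5, 181), (52.0, 209), (52.5, 220), (53.0, 223), (53.5, 222), (54.0, 222), (54.5, 223), (55.0, 223), (55.5, 220), (56.0, 208), (56.5, 181), (57.0, 144), (57.5, 123), (58.0, 138), (58.5, 173), (59.0, 201), (59.5, 216), (60.0, 221), (6
[... 218 characters left out ...]

edges [44.68, 50.86, 57.26, 57.82]
w18 [(44.0, 173), (44.5, 167), (45.0, 147), (45.5, 121), (46.0, 93), (46.5, 69), (47.0, 58), (47.5, 56), (48.0, 56), (48.5, 57), (49.0, 56), (49.5, 54), (50.0, 54), (50.5, 59), (51.0, 74), (51.5, 108), (52.0, 152), (52.5, 189), (53.0, 213), (53.5, 221), (54.0, 222), (54.5, 221), (55.0, 221), (55.5, 222), (56.0, 221), (56.5, 217), (57.0, 204), (57.5, 186), (58.0, 175), (58.5, 182), (59.0, 200), (59.5, 214), (60.0, 220), (60.5, 221), (61.0, 221), (61.5, 220), (62.0, 220), (62.5, 221), (63.0, 221), (63.5, 221), (64.0, 218), (64.5, 210), (65.0, 192), (65.5, 171), (66.0, 161), (66.5, 169), (67.0, 184), (67.5, 192), (68.0, 193), (68.5, 193)]
edges [45.36, 51.76]
```

The halves now touch: total thickness 14.1–14.2 mm against 14 mm shut, and the gap is 0.1–0.2 mm, within the measuring error. I'll squeeze once more slightly firmer (at most 51.9 mm jaw, about 20 N) as a confirmation that nothing moves any more.

Emit:
{"api": "play_rows", "payload": {
  "moves": [
    {"x": 1,"y": -2.5,"z": -2,"turn": 0,"jaw": 8.5},
    {"x": 1,"y": -2.5,"z": -3,"turn": 0,"jaw": 8.5},
    {"x": 1,"y": -2.5,"z": -3,"turn": 0,"jaw": 8.5},
    {"x": 1,"y": -2.5,"z": -3,"turn": 0,"jaw": 8.5},
    {"x": 0.1,"y": 0,"z": -0.7,"turn": 0,"jaw": 8.5},
    {"x": 0,"y": 0,"z": 0,"turn": 0,"jaw": 8.5},
    {"x": 0,"y": 0,"z": 0,"turn": 0,"jaw": 8.5},
    {"x": 0,"y": 0,"z": 0,"turn": 0,"jaw": 8.5}
  ]
}}

```text
t: 30.08
tool_pos: [0.429, -0.2518, 0.0878]
tool_rot: [-1.566, -0.158, 0.156]
contact_force: [-0.1, 0.4, -0.2]
opening: 0.0852
```

Emit:
{"api": "play_rows", "payload": {
  "moves": [
    {"x": 0,"y": 0,"z": 0,"turn": 0,"jaw": 8.5},
    {"x": 0,"y": 0,"z": 0,"turn": 0,"jaw": 8.5}
  ]
}}

```text
t: 30.25
tool_pos: [0.4293, -0.2518, 0.0887]
tool_rot: [-1.568, -0.16, 0.156]
contact_force: [-0.9, -1.3, -0.2]
opening: 0.0852
```

Emit:
{"api": "play_rows", "payload": {
  "moves": [
    {"x": -0.1,"y": 0,"z": -1.8,"turn": 0,"jaw": 8.5},
    {"x": 0,"y": 0,"z": -2,"turn": 0,"jaw": 8.5},
    {"x": 0,"y": 0,"z": -1.8,"turn": 0,"jaw": 8.5},
    {"x": 0,"y": 0,"z": -1.2,"turn": 0,"jaw": 8.5},
    {"x": 0,"y": 0,"z": 0,"turn": 0,"jaw": 8.5},
    {"x": 0,"y": 0,"z": 0,"turn": 0,"jaw": 8.0},
    {"x": 0,"y": 0,"z": 0,"turn": 0,"jaw": 7.5},
    {"x": 0,"y": 0,"z": 0,"turn": 0,"jaw": 7.0}
  ]
}}

```text
t: 30.92
tool_pos: [0.4285, -0.2524, 0.0203]
tool_rot: [-1.567, -0.159, 0.156]
contact_force: [-0.4, -0.2, 0.4]
opening: 0.0699
```

Emit:
{"api": "play_rows", "payload": {
  "moves": [
    {"x": 0,"y": 0,"z": 0,"turn": 0,"jaw": 6.7},
    {"x": 0,"y": 0,"z": 0,"turn": 0,"jaw": 6.4},
    {"x": 0,"y": 0,"z": 0,"turn": 0,"jaw": 6.1},
    {"x": 0,"y": 0,"z": 0,"turn": 0,"jaw": 5.9},
    {"x": 0,"y": 0,"z": 0,"turn": 0,"jaw": 5.8},
    {"x": 0,"y": 0,"z": 0,"turn": 0,"jaw": 5.8}
  ]
}}

```text
t: 31.42
tool_pos: [0.4283, -0.2521, 0.0212]
tool_rot: [-1.565, -0.158, 0.157]
contact_force: [-4.7, 4.2, 14.2]
opening: 0.058
```

Emit:
{"api": "play_rows", "payload": {
  "moves": [
    {"x": 0,"y": 0,"z": 0,"turn": 0,"jaw": 5.7},
    {"x": 0,"y": 0,"z": 0,"turn": 0,"jaw": 5.65},
    {"x": 0,"y": 0,"z": 0,"turn": 0,"jaw": 5.62},
    {"x": 0,"y": 0,"z": 0,"turn": 0,"jaw": 5.62}
  ]
}}

```text
t: 31.75
tool_pos: [0.4283, -0.2521, 0.0216]
tool_rot: [-1.565, -0.158, 0.157]
contact_force: [-5.7, 4.4, 16.9]
opening: 0.0565
```

Emit:
{"api": "play_rows", "payload": {
  "moves": [
    {"x": 0,"y": 0,"z": 0,"turn": 0,"jaw": 6.2},
    {"x": 0,"y": 0,"z": 0,"turn": 0,"jaw": 6.8},
    {"x": 0,"y": 0,"z": 0,"turn": 0,"jaw": 7.6},
    {"x": 0,"y": 0,"z": 0,"turn": 0,"jaw": 8.4},
    {"x": 0,"y": 0,"z": 0,"turn": 0,"jaw": 8.5},
    {"x": 0,"y": 0,"z": 2,"turn": 0,"jaw": 8.5},
    {"x": 0,"y": 0,"z": 3,"turn": 0,"jaw": 8.5},
    {"x": 0,"y": 0,"z": 3,"turn": 0,"jaw": 8.5}
  ]
}}

```text
t: 32.42
tool_pos: [0.4264, -0.2508, 0.0981]
tool_rot: [-1.563, -0.155, 0.159]
contact_force: [0.4, -0.8, 0.5]
opening: 0.0852
```

Emit:
{"api": "play_rows", "payload": {
  "moves": [
    {"x": -1,"y": 2.5,"z": 3,"turn": 0,"jaw": 8.5},
    {"x": -1,"y": 2.5,"z": 3,"turn": 0,"jaw": 7},
    {"x": -1,"y": 2.5,"z": 3,"turn": 0,"jaw": 5},
    {"x": -1,"y": 2.5,"z": 1.5,"turn": 0,"jaw": 3},
    {"x": 0,"y": 0,"z": 0,"turn": 0,"jaw": 1},
    {"x": 0,"y": 0,"z": 0,"turn": 0,"jaw": 0},
    {"x": 0,"y": 0,"z": 0,"turn": 0,"jaw": 0},
    {"x": 0,"y": 0,"z": 0,"turn": 0,"jaw": 0}
  ]
}}

```text
t: 33.08
tool_pos: [0.387, -0.1519, 0.2022]
tool_rot: [-1.564, -0.155, 0.158]
contact_force: [-0.2, -0.0, 0.7]
opening: 0.0006
```

```bash
python3 ov.py w19; python3 - <<'E'
import pickle,cv2,numpy as np
from fit import *
p=np.load("pose.npy")
for n in ("w18","w19"):
    d=pickle.load(open(n+".pkl","rb")); g=cv2.cvtColor(d["img"],cv2.COLOR_RGB2GRAY).astype(np.float32)
    ys=np.arange(44,76,.25); xs=np.arange(-14,16,.5)
    M=np.array([[proj(d,cl(p,(x,y,74))) for y in ys] for x in xs]).astype(np.float32)
    v=cv2.remap(g,M[...,0],M[...,1],cv2.INTER_CUBIC).mean(0)
    h=138; e=[round(float(ys[i]+(h-v[i])/(v[i+1]-v[i])*.25),2) for i in range(len(v)-1) if (v[i]-h)*(v[i+1]-h)<0]; print(n,"edges",e)
    s=slice(np.searchsorted(ys,56),np.searchsorted(ys,60.5)); print("seam deficit",((221-v[s]).clip(0).sum()*.25/148).round(2), "min",v[s].min(), ys[s][v[s].argmin()])
    s=slice(np.searchsorted(ys,64),np.searchsorted(ys,68)); print("anvil seam",ys[s][v[s].argmin()])
E
```

```text
33.1333 [ 0.38699608 -0.15190601  0.20207554] [-0.21826251 -0.87355403  0.34058795] 0.0002265918451748401
252 277
w18 edges [45.22, 51.85]
seam deficit 0.57 min 175.24141 58.0
anvil seam 66.0
w19 edges [72.13]
seam deficit 6.18 min 14.012821 58.75
anvil seam 64.5
```

View pics/w19.png

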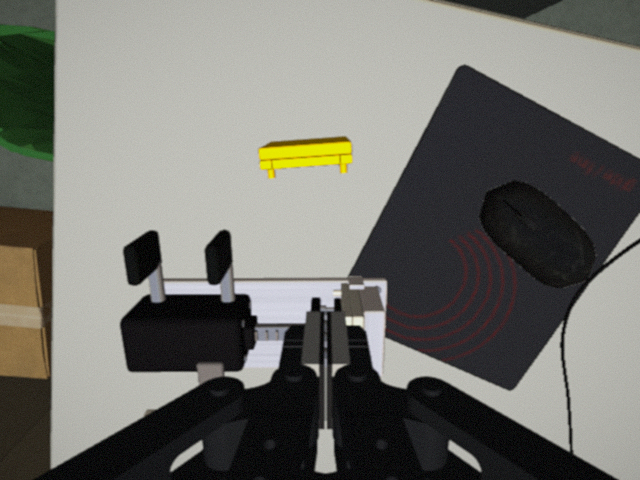

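Emit:
{"api": "play_rows", "payload": {
  "moves": [
    {"x": 2,"y": -1,"z": 0,"turn": 0,"jaw": 0},
    {"x": 3.5,"y": -1.5,"z": 0,"turn": 0,"jaw": 0},
    {"x": 3.5,"y": -1.5,"z": 0,"turn": 0,"jaw": 0},
    {"x": 3.5,"y": -1.2,"z": 0,"turn": 0,"jaw": 0},
    {"x": 2,"y": -0.5,"z": 0,"turn": 0,"jaw": 0},
    {"x": 0,"y": 0,"z": 0,"turn": 0,"jaw": 0},
    {"x": 0,"y": 0,"z": 0,"turn": 0,"jaw": 0},
    {"x": 0,"y": 0,"z": 0,"turn": 0,"jaw": 0}
  ]
}}

```text
t: 33.8
tool_pos: [0.5317, -0.2087, 0.2021]
tool_rot: [-1.563, -0.155, 0.159]
contact_force: [0.5, 0.4, -0.1]
opening: 0.0001
```

```bash
python3 ov.py w20; python3 - <<'E'
import pickle,cv2,numpy as np
from fit import *
p=np.load("pose.npy")
for n in ("w20",):
    d=pickle.load(open(n+".pkl","rb")); g=cv2.cvtColor(d["img"],cv2.COLOR_RGB2GRAY).astype(np.float32)
    ys=np.arange(44,76,.25); xs=np.arange(-14,16,.5)
    M=np.array([[proj(d,cl(p,(x,y,74))) for y in ys] for x in xs]).astype(np.float32)
    v=cv2.remap(g,M[...,0],M[...,1],cv2.INTER_CUBIC).mean(0)
    h=138; e=[round(float(ys[i]+(h-v[i])/(v[i+1]-v[i])*.25),2) for i in range(len(v)-1) if (v[i]-h)*(v[i+1]-h)<0]; print(n,"edges",e)
    print(v[::2].astype(int))
    o=ctrl.get_obs(); print(proj(d,o["tool_pos"]),[ (r["point"],atz(d,r["point"],.073),r["score"]) for r in pinpoint("wrist","tab_top")])
E
```

```text
33.85 [ 0.53150894 -0.20860381  0.20253736] [-1.01607159  0.01651818  0.45521928] 0.00010055836886796246
378 105
w20 edges [52.26, 75.62]
[ 13  14  18  28  39  46  47  47  47  47  49  52  53  54  61  82 118 153
 175 185 186 185 185 185 184 181 170 150 138 147 166 179 184 185 185 184
 184 184 183 183 181 175 165 158 157 159 160 160 159 159 158 159 159 159
 159 159 160 160 161 162 163 163 159 144]
[326.04983213 334.11975495] [([322.3, 251.0], array([ 0.54128324, -0.20855269,  0.073     ]), 0.78), ([483.5, 279.5], array([ 0.53971934, -0.09760986,  0.073     ]), 0.42)]
```

View pics/w20.png

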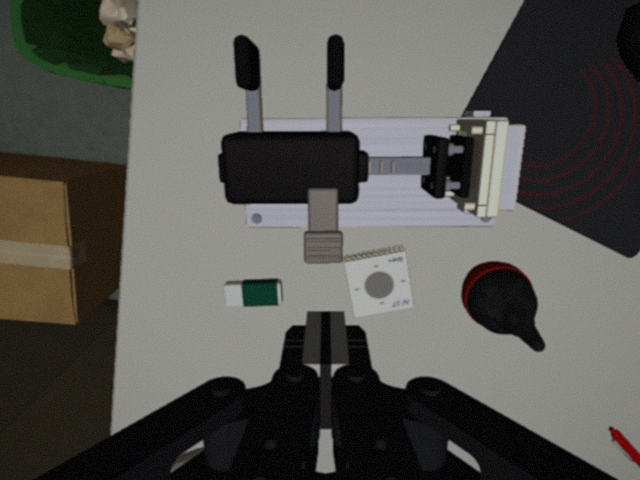

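View pics/w20c.png

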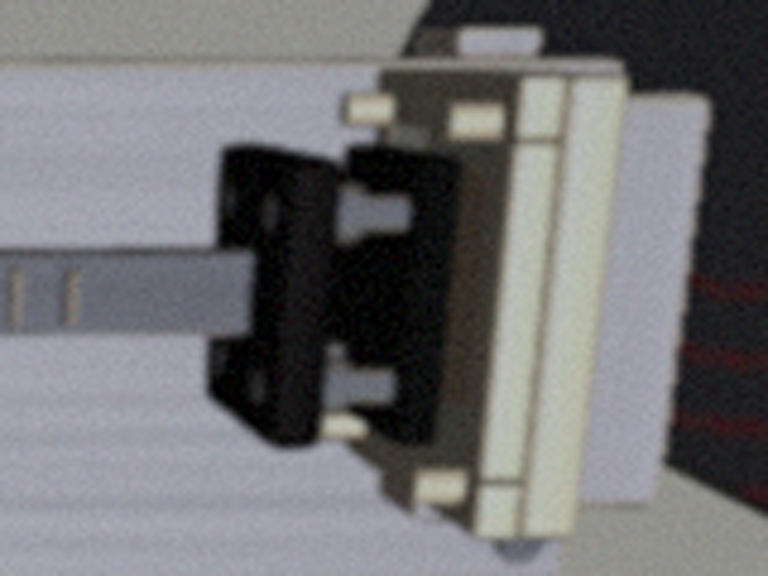

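The holder is shut: the halves meet with only a hairline seam, and it measures 13.7–14.2 mm thick. The tab pad is centred at px (323,247), world about (0.539, -0.208). Going over it.

Emit:
{"api": "play_rows", "payload": {
  "moves": [
    {"x": 0.7,"y": 0.05,"z": -2,"turn": 0,"jaw": 0},
    {"x": 0,"y": 0,"z": -3.5,"turn": 0,"jaw": 0},
    {"x": 0,"y": 0,"z": -3.5,"turn": 0,"jaw": 0},
    {"x": 0,"y": 0,"z": -2,"turn": 0,"jaw": 0},
    {"x": 0,"y": 0,"z": 0,"turn": 0,"jaw": 0},
    {"x": 0,"y": 0,"z": 0,"turn": 0,"jaw": 0},
    {"x": 0,"y": 0,"z": 0,"turn": 0,"jaw": 0},
    {"x": 0,"y": 0,"z": 0,"turn": 0,"jaw": 0}
  ]
}}

```text
t: 34.57
tool_pos: [0.5409, -0.209, 0.0967]
tool_rot: [-1.568, -0.16, 0.154]
contact_force: [0.1, 0.1, 0.5]
opening: -0.0001
```

```bash
python3 - <<'E'
from fit import *
d=snap("wrist","w21"); o=ctrl.get_obs(); print(o["t"],o["tool_pos"],o["contact_force"],proj(d,o["tool_pos"]))
E
```

```text
34.6167 [ 0.54095365 -0.20898173  0.09658655] [-0.01943414 -0.08091237 -0.07619826] [325.66955781 333.70235176]
```

View pics/w21.png

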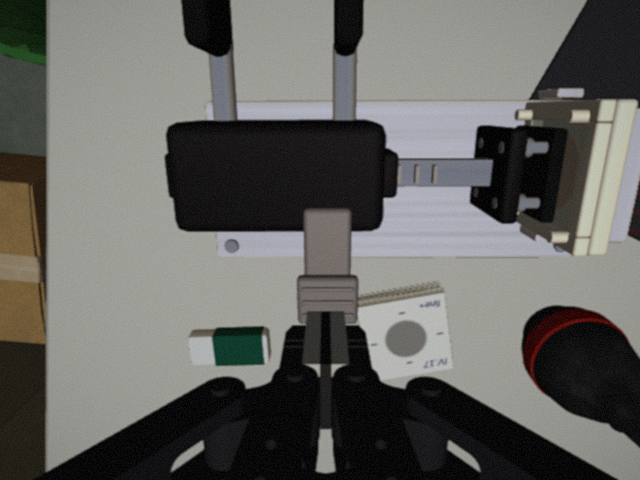

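```bash
python3 - <<'E'
from fit import *
d=eyes.get_image("wrist"); o=ctrl.get_obs(); t=o["tool_pos"].copy(); t[2]=.073; print(t,proj(d,t),atz(d,(328,300),.073))
E
```

```text
[ 0.54079485 -0.20887544  0.073     ] [325.99676607 305.84860428] [ 0.53798166 -0.20858653  0.073     ]
```

Emit:
{"api": "play_rows", "payload": {
  "moves": [
    {"x": -0.25,"y": 0,"z": -1,"turn": 0,"jaw": 0},
    {"x": 0,"y": 0,"z": -1,"turn": 0,"jaw": 0},
    {"x": 0,"y": 0,"z": -0.5,"turn": 0,"jaw": 0},
    {"x": 0,"y": 0,"z": -0.5,"turn": 0,"jaw": 0},
    {"x": 0,"y": 0,"z": -0.4,"turn": 0,"jaw": 0},
    {"x": 0,"y": 0,"z": 0,"turn": 0,"jaw": 0},
    {"x": 0,"y": 0,"z": 0,"turn": 0,"jaw": 0}
  ]
}}

```text
t: 35.25
tool_pos: [0.5383, -0.2082, 0.0605]
tool_rot: [-1.565, -0.159, 0.155]
contact_force: [1.7, 0.8, 4.8]
opening: -0.0001
```

Emit:
{"api": "play_rows", "payload": {
  "moves": [
    {"x": 0,"y": 0,"z": -0.1,"turn": 0,"jaw": 0},
    {"x": 0,"y": 0,"z": 0,"turn": 0,"jaw": 0},
    {"x": 0,"y": 0,"z": 0,"turn": 0,"jaw": 0}
  ]
}}

```text
t: 35.5
tool_pos: [0.5384, -0.2082, 0.0604]
tool_rot: [-1.565, -0.159, 0.155]
contact_force: [0.9, 2.7, 9.4]
opening: -0.0
```

```bash
python3 - <<'E'
from fit import *
d=snap("wrist","w22"); o=ctrl.get_obs(); print(o["t"],o["tool_pos"],o["contact_force"])
E
```

```text
35.55 [ 0.53844741 -0.20823708  0.06036112] [1.36517611 3.24710291 9.50185696]
```

View pics/w22.png

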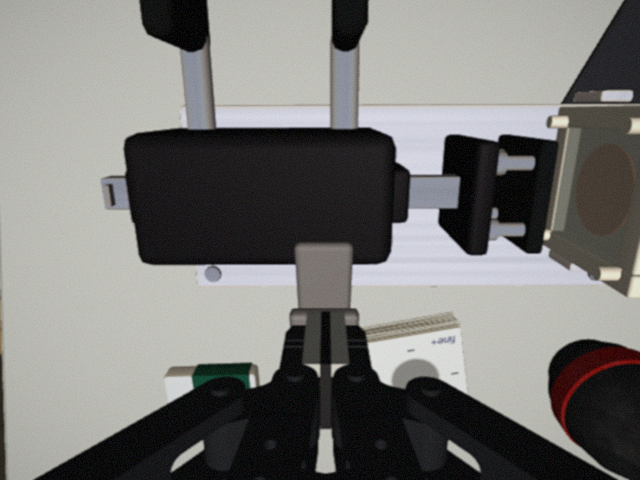

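The ratchet is free: the tail is out at (105,193) and the jaw has left the holder. I'll hold the tab down.

Emit:
{"api": "play_rows", "payload": {
  "moves": [
    {"x": 0,"y": 0,"z": 0,"turn": 0,"jaw": 0},
    {"x": 0,"y": 0,"z": 0,"turn": 0,"jaw": 0},
    {"x": 0,"y": 0,"z": 0,"turn": 0,"jaw": 0},
    {"x": 0,"y": 0,"z": 0,"turn": 0,"jaw": 0},
    {"x": 0,"y": 0,"z": 0,"turn": 0,"jaw": 0},
    {"x": 0,"y": 0,"z": 0,"turn": 0,"jaw": 0},
    {"x": 0,"y": 0,"z": 0,"turn": 0,"jaw": 0},
    {"x": 0,"y": 0,"z": 0,"turn": 0,"jaw": 0}
  ]
}}

```text
t: 36.22
tool_pos: [0.5384, -0.2082, 0.0603]
tool_rot: [-1.566, -0.159, 0.155]
contact_force: [1.3, 3.5, 9.1]
opening: 0.0001
```

Emit:
{"api": "play_rows", "payload": {
  "moves": [
    {"x": 0,"y": 0,"z": 0,"turn": 0,"jaw": 0},
    {"x": 0,"y": 0,"z": 0,"turn": 0,"jaw": 0},
    {"x": 0,"y": 0,"z": 0,"turn": 0,"jaw": 0},
    {"x": 0,"y": 0,"z": 0,"turn": 0,"jaw": 0},
    {"x": 0,"y": 0,"z": 0,"turn": 0,"jaw": 0},
    {"x": 0,"y": 0,"z": 0,"turn": 0,"jaw": 0},
    {"x": 0,"y": 0,"z": 0,"turn": 0,"jaw": 0},
    {"x": 0,"y": 0,"z": 0,"turn": 0,"jaw": 0}
  ]
}}

```text
t: 36.88
tool_pos: [0.5385, -0.2082, 0.0604]
tool_rot: [-1.566, -0.159, 0.155]
contact_force: [1.7, 2.0, 9.5]
opening: 0.0001
```

Emit:
{"api": "play_rows", "payload": {
  "moves": [
    {"x": 0,"y": 0,"z": 0,"turn": 0,"jaw": 0},
    {"x": 0,"y": 0,"z": 0,"turn": 0,"jaw": 0},
    {"x": 0,"y": 0,"z": 0,"turn": 0,"jaw": 0},
    {"x": 0,"y": 0,"z": 0,"turn": 0,"jaw": 0},
    {"x": 0,"y": 0,"z": 0,"turn": 0,"jaw": 0},
    {"x": 0,"y": 0,"z": 0,"turn": 0,"jaw": 0},
    {"x": 0,"y": 0,"z": 0,"turn": 0,"jaw": 0},
    {"x": 0,"y": 0,"z": 0,"turn": 0,"jaw": 0}
  ]
}}

```text
t: 37.55
tool_pos: [0.5385, -0.2082, 0.0604]
tool_rot: [-1.566, -0.159, 0.155]
contact_force: [0.7, 3.2, 9.2]
opening: -0.0
```

```bash
python3 - <<'E'
from fit import *
import time
d=snap("wrist","w23"); o=ctrl.get_obs(); print(o["t"],o["tool_pos"],o["contact_force"])
E
```

```text
37.6 [ 0.53845436 -0.20820161  0.06036274] [1.60167947 2.62651318 9.88815729]
```

Emit:
{"api": "play_rows", "payload": {
  "moves": [
    {"x": 0,"y": 0,"z": 0,"turn": 0,"jaw": 0},
    {"x": 0,"y": 0,"z": 0,"turn": 0,"jaw": 0},
    {"x": 0,"y": 0,"z": 0,"turn": 0,"jaw": 0},
    {"x": 0,"y": 0,"z": 0,"turn": 0,"jaw": 0},
    {"x": 0,"y": 0,"z": 0,"turn": 0,"jaw": 0},
    {"x": 0,"y": 0,"z": 0,"turn": 0,"jaw": 0},
    {"x": 0,"y": 0,"z": 0,"turn": 0,"jaw": 0},
    {"x": 0,"y": 0,"z": 0,"turn": 0,"jaw": 0}
  ]
}}

```text
t: 38.27
tool_pos: [0.5385, -0.2082, 0.0604]
tool_rot: [-1.566, -0.159, 0.155]
contact_force: [0.9, 3.4, 8.8]
opening: -0.0001
```

```bash
python3 - <<'E'
from fit import *
d=snap("wrist","w24"); o=ctrl.get_obs(); print(o["t"],o["tool_pos"],o["contact_force"])
a=cv2.imread("pics/w23.png").astype(int);b=cv2.imread("pics/w24.png").astype(int); print(np.abs(a-b)[100:290,80:640].mean(),np.abs(a-b).max())
E
```

```text
38.3167 [ 0.53845419 -0.20818624  0.0603664 ] [1.73076436 3.72769542 9.4996806 ]
3.547312030075188 29
```

View pics/w24.png

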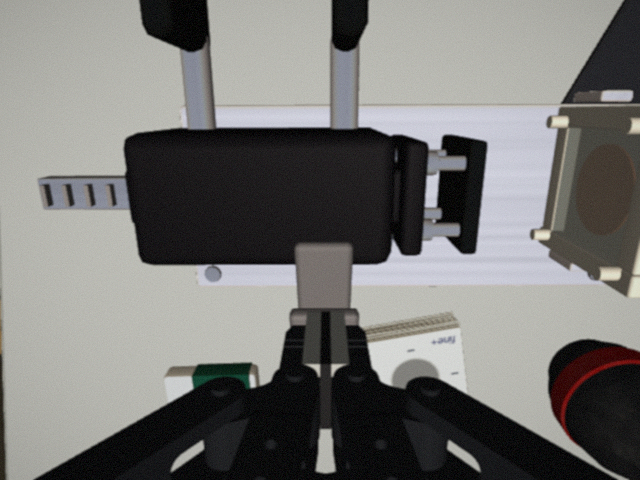

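The jaw plate is back against the housing collar at (398,195) and no longer moving. Lifting off.

Emit:
{"api": "play_rows", "payload": {
  "moves": [
    {"x": 0,"y": 0,"z": 1,"turn": 0,"jaw": 0},
    {"x": 0,"y": 0,"z": 2,"turn": 0,"jaw": 0},
    {"x": 0,"y": 0,"z": 3.5,"turn": 0,"jaw": 0},
    {"x": 0,"y": 0,"z": 4,"turn": 0,"jaw": 0},
    {"x": 0,"y": 0,"z": 3,"turn": 0,"jaw": 0},
    {"x": 0,"y": 0,"z": 1,"turn": 0,"jaw": 0},
    {"x": 0,"y": 0,"z": 0,"turn": 0,"jaw": 0},
    {"x": 0,"y": 0,"z": 0,"turn": 0,"jaw": 0}
  ]
}}

```text
t: 38.98
tool_pos: [0.5364, -0.208, 0.2026]
tool_rot: [-1.565, -0.156, 0.158]
contact_force: [-0.1, 0.0, -0.3]
opening: 0.0
```

```bash
python3 - <<'E'
from fit import *
d=snap("wrist","w25"); o=ctrl.get_obs(); print(o["t"],o["tool_pos"],o["contact_force"]); p=np.load("pose.npy")
g=cv2.cvtColor(d["img"],cv2.COLOR_RGB2GRAY).astype(np.float32)
ys=np.arange(40,76,.25); xs=np.arange(-14,16,.5)
M=np.array([[proj(d,cl(p,(x,y,74))) for y in ys] for x in xs]).astype(np.float32)
v=cv2.remap(g,M[...,0],M[...,1],cv2.INTER_CUBIC).mean(0); print(v[::2].astype(int))
E
python3 ov.py w26
```

```text
39.0333 [ 0.53575696 -0.20760755  0.20109877] [-1.02992551  1.17573653 -1.09417961]
[ 79  73  64  54  48  47  47  47  46  46  46  46  46  46  46  46  46  47
  47  50  52  53  60  84 120 154 174 181 182 182 181 181 181 177 164 146
 136 147 165 176 181 181 180 180 180 179 179 179 177 171 161 154 154 156
 156 156 155 155 155 155 156 156 156 156 156 157 158 158 159 161 156 141]
39.0833 [ 0.53548022 -0.20740182  0.20038897] [-0.44590645 -0.24890652 -0.51798908] 0.00013218553018291197
378 99
```

View pics/w25.png

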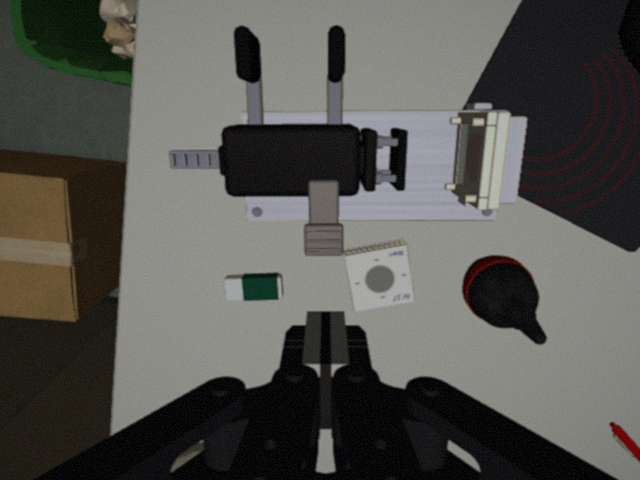

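View pics/w26c.png

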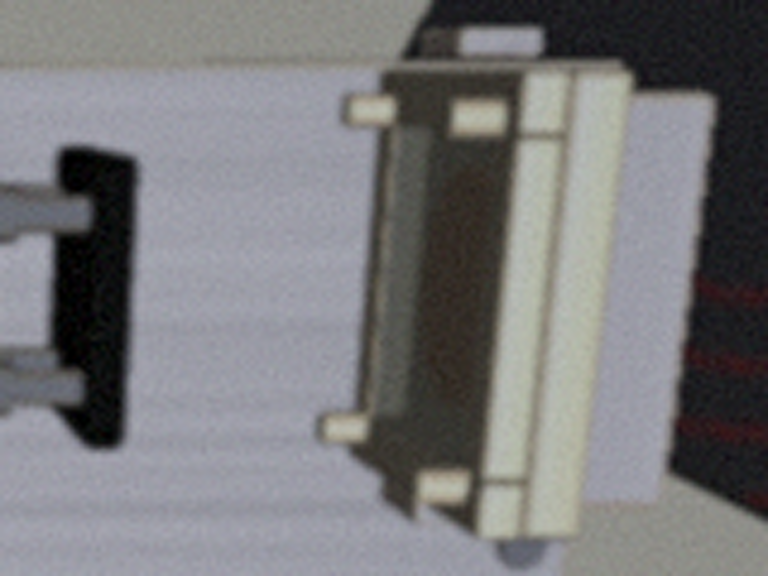

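The holder stands shut against the anvil, the jaw is fully back, the trigger is open, and the eraser, cards and blower are in place. Handing in.

```bash
python3 -c "
from h import *
print(finish_job())"
```

```text
the job is handed in; nothing more can be done
None
```

The holder is shut and standing in its nest, and the jaw is all the way back. I handed the job in at about 39 s of robot time.

**What I did:** I walked the jaw in five teeth (8 to 48 mm). I then squeezed part-way twice, letting go fully each time. The jaw reached about 51–52 mm, which I estimate put 17–20 N on the holder, under the 24 N crush limit. Then I held the tab down for about 3 s and lifted clear.

**Last checks:**
- **Holder:** the last overhead picture shows a hairline seam between the halves. After the squeezes the thickness measured 13.7–14.2 mm, against 14 mm when shut, so shut to within about 0.2 mm.
- **Clamp:** the jaw plate is against the housing, with no movement between two pictures 0.7 s apart. The trigger is open, and nothing was touching the clamp at hand-in.
- **Eraser, card holders, blower:** they look in place by eye in the last picture, and I never touched them. The yellow look-alike was also left alone.

**What went wrong along the way:**
- **False "shut":** my first fifth stroke stopped just short of its click. The partial squeeze after it looked shut in the distant camera, but the overhead view still showed a 2 mm gap, so I redid the stroke.
- **Off-centre stroke:** I repeated that stroke about 5 mm off-centre, with up to 24 N sideways on the trigger. I re-centred before the final squeezes.
- **Force on the holder:** I never measured it directly. It comes from the geometry and the 2.5 N/mm pad springs, backed up by the feel at the wrist.

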